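# Crack the crab claws and tip them into the crate

## Robot

A 6-joint arm with a two-finger parallel gripper is mounted at the origin on the work surface. World frame = base frame: x ahead of the robot, y to its left, z up, the work surface at z = 0. Lengths are in m, angles in rad, forces in N, time in s.
With the tool pointing down it reaches from about 0.425 to 0.95 m from the base axis. Payload 3.5 kg.
Tool frame: the origin (TCP) lies between the finger pads; the fingertips stand 19 mm ahead of it and the grasp point (between the pads) is the TCP; z points along the fingers, y is the line along which they close (so a half turn about z gives the same grasp; the last joint's range is limited). The gripper opens to 85 mm and grips with 20 to 120 N. Pads are 22 mm wide; open, the fingers measure 114 mm over their backs; the gripper's body (76 mm by 85 mm) begins 54 mm behind the grasp point. The pads swing forward as they close: fully open they stand 13 mm farther back than shut.
Start: joints at [-1.269, 0.286, 1.577, -0, 1.279, -0.15], TCP at [0.295, -0.607, 0.25] pointing down, gripper open.
Joint ranges: [-2.77, 2.77], [-0.9, 2.22], [0.21, 2.48], [-1.53, 4.67], [0.24, 2.81], [-2.84, 2.84]. Speed limits (rad/s): [2.79, 2.79, 3.14, 3.14, 3.14, 3.14].

## Interface

Orientations are given as a unit quaternion [x, y, z, w].
In Python, from plant import get_state, cams, ctrl gives the robot as it stands. The module is installed in compiled form; this text tells all that it offers.
- The arm moves only by the tool jog_arm, never from a script. Its argument "deltas" is text: rows parted by semicolons, each of 6 numbers parted by spaces: the shift along the world's x, y, z normalised to -1 to 1, where 1 is 0.02 m, then the turn, a rotation vector about the world's x, y, z normalised to -1 to 1, where 1 is 0.1 rad. In form: x y z ax ay az; .... A call has 1 to 20 rows; each row shifts and turns the commanded pose from where the row before left it; what a row does not reach is not made up. A row lasts 1/8 s, in which the tool goes at most 62.5 mm and 10.7 degrees, less where a joint would pass 70% of its speed; a pose out of reach is approached as far as the arm can. A call with a number of a shift or a turn outside -1 to 1 is refused whole. A call with a gripper value outside its range is refused whole. "gripper" is the opening, from 0 (shut) to 1 (fully open), set as the call begins (left out, the last holds). The fingers move at their own pace and stop on an object; "squeeze" is the grip in N (left out, the last holds). Time passes only in rows, so rows that do not move let the fingers close. It gives the time, the measured TCP pose, the force, the opening and the grip force at its end, in the units of the state.
- get_state(): the state, without advancing time (a new reading comes with each control period).
- cams.read_camera(name): name is "scene" or "top"; returns a dict with "color" (480x640x3 uint8, blue, green, red), "vfov" (degrees; the focal length in pixels is half the picture's height over the tangent of half this angle, whatever the lens; pixels are square), "cx", "cy" (the principal point, pixels), "rvec" (rotation vector, rad) and "tvec" (3), from world to camera coordinates, as OpenCV has them. Camera axes: x right, y down, z forward; pixel columns grow to the right and rows downward; lengths in m; the calibration is good to about 2 mm. A picture is of the moment at which its call begins. There is no depth.
- ctrl.sign_off(): hands the job in; it is judged then, once.
The state is a dict: "time": time; "qpos": joint angles; "dq": joint speeds; "joint_efforts": joint torques, N m; "eef_pos": TCP position; "tcp_rot": TCP orientation; "contact_force": force on the tool from outside, world axes, zero at the start; "wrist_torque": the same for the moment, N m; "opening": opening from 0.0 (shut) to 1.0 (fully open); "finger_force": force on a finger pad.
Only numpy, scipy, OpenCV 4.12 (cv2) and the standard library are available. Lean on these libraries where they do the work, as an engineer would, in place of code of your own. Each camera call takes 0.05 s, during which the arm holds its last target. There are 200 camera calls.

## Task

Crack every crab claw on the table at the cracking station, one at a time: lay it on the pan with its knuckle between the open jaws, squeeze the two red handles together until the shell resists, gives and snaps in, let them spring open, then press the yellow pedal right down so that the pan tips the claw into the teak crate, and let the pedal come up again. Crack the claws only in the pliers, do not lift a cracked claw out of the station by hand, and leave the jars, bowl and pepper mill where they are.

Things in the scene. Friction and masses are not known exactly. Their poses are not given: they have to be found in the camera images.
- station: Fixed cracking station. Teak base 125 (x) x 310 (y) x 18. Origin: base underside, below the pliers' pivot. Axis +y runs from the pivot through the jaws, over the tipping pan, to the crate; the red handles run along -y; the yellow pedal sticks out on the -x side. Steel pliers lie flat on a post, hinge vertical, mid-height 145; nothing here is higher than 165.
- pan (a joint): Tipping pan, rad: 0 level; pedal fully down tips it to 0.85, inner end up, so its load slides along station +y into the crate; it falls level as the pedal rises. Slippery; level top face at height 131, 104 wide (x), y 66 to 165, side rails 10 high and 98 apart; a 26 wide tongue runs back between the jaws to y 30. Hinge at y 140.
- mouth (a point): Middle of the pliers' mouth (station x 0, y 50, height 145), fixed. The two steel jaws, each 36 long (station y 29 to 65) and 20 high (height 135 to 155), stand 46 apart in x when open and close equally from both sides; only the pan lies before them (+y).
- seat (a point): Point on the level pan's top face (station x 0, y 80, height 131), fixed, axes as the station's. A claw whose origin lies here with its +x along the station's +y has its knuckle between the jaws.
- pinch (a point): Fixed point midway between the two red handle grips, where to pinch them (station x 0, y -110, height 145). Each grip is 10 thick in x, 18 high, y -50 to -150; open they measure 66 over their outsides, and both swing equally to the middle.
- plier_a (a joint): Closing angle of each plier handle, rad: 0 open (light return spring, about 2 N at the pinch), about 0.06 when the jaws touch a whole claw, about 0.13 when it has cracked, 0.2 the stop. With a claw in the jaws the resistance rises to about 18 N on each grip, then gives.
- pedal_pad (a point): Centre of the top face of the yellow pedal pad (50 outwards x 70 along station y x 10); moves with the pedal. At rest it slopes up away from the station by 0.38 rad, at height about 70; fully down it is nearly level and about 26 lower. The hinge runs along station y, 70 from this point on the station side.
- pedal (a joint): Pedal angle, rad: 0 up (spring return), 0.36 down at its stop; about 8 N at first, about 13 N at the stop.
- crate: Open teak crate by the pan's outer edge, fixed to the table: outside 170 (x) x 180 (y) x 70 high, walls 7. Origin: centre of its underside.
- claw1: Stone-crab claw (may be absent), 105 long (x) x 38 wide (y) x 28 high, 80 g. Origin: centre of underside. +x to the two black pincer tips, -x to the knuckle. Hold it by the cream palm, x -7 to 40, 36 wide in y. Knuckle: x -50 to -12, crimson shell cheek on its +y side; the jaws bite at about x -30, along y. Starts flat, pincers roughly to world +y.
- crack1 (a joint): How far the shell cheek of claw1 is pressed in, m: 0 whole, 0.008 cracked; it resists with about 30 N at first, gives within 2 mm, snaps in and stays in.
- claw2: Stone-crab claw (may be absent), 105 long (x) x 38 wide (y) x 28 high, 80 g. Origin: centre of underside. +x to the two black pincer tips, -x to the knuckle. Hold it by the cream palm, x -7 to 40, 36 wide in y. Knuckle: x -50 to -12, crimson shell cheek on its +y side; the jaws bite at about x -30, along y. Starts flat, pincers roughly to world +y.
- crack2 (a joint): How far the shell cheek of claw2 is pressed in, m: 0 whole, 0.008 cracked; it resists with about 30 N at first, gives within 2 mm, snaps in and stays in.
- claw3: Stone-crab claw (may be absent), 105 long (x) x 38 wide (y) x 28 high, 80 g. Origin: centre of underside. +x to the two black pincer tips, -x to the knuckle. Hold it by the cream palm, x -7 to 40, 36 wide in y. Knuckle: x -50 to -12, crimson shell cheek on its +y side; the jaws bite at about x -30, along y. Starts flat, pincers roughly to world +y.
- crack3 (a joint): How far the shell cheek of claw3 is pressed in, m: 0 whole, 0.008 cracked; it resists with about 30 N at first, gives within 2 mm, snaps in and stays in.
- claw4: Stone-crab claw (may be absent), 105 long (x) x 38 wide (y) x 28 high, 80 g. Origin: centre of underside. +x to the two black pincer tips, -x to the knuckle. Hold it by the cream palm, x -7 to 40, 36 wide in y. Knuckle: x -50 to -12, crimson shell cheek on its +y side; the jaws bite at about x -30, along y. Starts flat, pincers roughly to world +y.
- crack4 (a joint): How far the shell cheek of claw4 is pressed in, m: 0 whole, 0.008 cracked; it resists with about 30 N at first, gives within 2 mm, snaps in and stays in.
- olive_jar: tall green-glass olive jar, 86 dia x 200 mm, loose; a bystander. Origin: centre of its underside.
- mustard1: stubby yellow mustard jar, 64 dia x 75 mm, loose; a bystander. Origin: centre of its underside.
- mustard2: stubby yellow mustard jar, 64 dia x 75 mm, loose; a bystander. Origin: centre of its underside.
- cap_bowl: white plastic cap bowl, 120 dia x 50 mm, loose; a bystander. Origin: centre of its underside.
- served_jar: amber jar, 68 dia x 90, on an aluminium turntable 170 dia x 22 mm, loose; a bystander. Origin: centre of its underside.
- pepper_mill: dark wooden pepper mill, 52 dia x 140 mm, loose; a bystander. Origin: centre of its underside.

How it is judged:
By the outcome, as a careful person would: the job done as asked, in the order asked, and still so for the second after the job is handed in, with the robot touching nothing.
Of claw1, claw2, claw3, claw4 only 2 to 3 are there at a start; the rules pass over those that are not, and their reading is None.
At some moment in a run one of claw1, claw2, claw3, claw4 may be knocked a few centimetres aside while the robot is not near it.
Once in a run the grip may slacken for a moment while it holds something.
It also fails if it takes over 210 s, if anything falls off the work surface, if the arm or the gripper's body presses on something with over 40 N, if the wrist force passes 120 N, or if a joint passes its speed limit or range.

## Working session

There is one attempt and no reset: what is moved stays moved. The work goes in short steps, Python scripts to look and compute and a tool call to move; the robot and the scene stay as the last step left them, time stands still between calls to the robot, and variables do not carry over. Pictures are saved under pics/ and viewed, at most 14 in all, crops included, and the job is handed in when it is done.

Besides the shell and the picture viewer there is one more tool, called after "Request:" as name(argument=value, ...) on one line, values as JSON. jog_arm: Moves the arm, as the interface text tells. Its arguments: {"type":"object","properties":{"deltas":{"type":"string"},"gripper":{"type":"number"},"squeeze":{"type":"number"}},"required":["deltas"]}

```bash
mkdir -p pics
cat > h.py <<'E'
import numpy as np, cv2
from plant import get_state, cams, ctrl
class V:
    def __init__(s,name):
        d=cams.read_camera(name); s.im=np.array(d["color"]); s.R=cv2.Rodrigues(np.array(d["rvec"],float))[0]; s.t=np.array(d["tvec"],float).ravel()
        f=240/np.tan(np.radians(d["vfov"])/2); s.K=np.array([[f,0,d["cx"]],[0,f,d["cy"]],[0,0,1]]); s.c=-s.R.T@s.t
    def ray(s,u,v): return s.R.T@np.linalg.inv(s.K)@np.array([u,v,1.])
    def at(s,u,v,z): r=s.ray(u,v); return s.c+r*(z-s.c[2])/r[2]
    def px(s,p): q=s.K@(s.R@np.array(p)+s.t); return q[:2]/q[2]
def tri(a,pa,b,pb):
    ra,rb=a.ray(*pa),b.ray(*pb); A=np.stack([ra,-rb],1); k=np.linalg.lstsq(A,b.c-a.c,rcond=None)[0]
    p,q=a.c+ra*k[0],b.c+rb*k[1]; return (p+q)/2,np.linalg.norm(p-q)
E
python3 - <<'E'
from h import *
for n in("scene","top"):
    v=V(n); cv2.imwrite(f"pics/{n}0.png",v.im); print(n,v.c,v.K[0,0],v.R[2])
print(get_state())
E
```

```text
scene [ 1.22349794 -0.54305591  1.22713462] 556.6654519291313 [-0.47193546  0.41481814 -0.77794783]
top [0.341916   0.06710746 1.62699026] 587.7505312819538 [ 0.13021669 -0.01778992 -0.99132595]
{'time': 0.1, 'qpos': array([-1.26898561e+00,  2.87146810e-01,  1.57803601e+00,  9.02222201e-06,
        1.27856872e+00, -1.49978558e-01]), 'dq': array([-1.39334918e-04, -1.50400565e-03, -3.78284445e-03, -7.88016294e-05,
       -2.98338564e-04,  1.45831455e-03]), 'joint_efforts': array([ 1.46430457e-04, -4.07298374e+01, -2.93700367e+01, -1.74628562e-04,
        3.41583946e-03,  5.78873610e-06]), 'eef_pos': array([ 0.29456566, -0.60672668,  0.24903601]), 'tcp_rot': array([ 9.74593842e-01,  2.23976960e-01, -7.75622816e-05, -1.07666024e-03]), 'contact_force': array([ 0.59768703,  0.80618113, -0.2496355 ]), 'wrist_torque': array([0.00052398, 0.00176631, 0.03190267]), 'finger_force': 0.0, 'opening': 0.9985173526240249}
```

View pics/scene0.png

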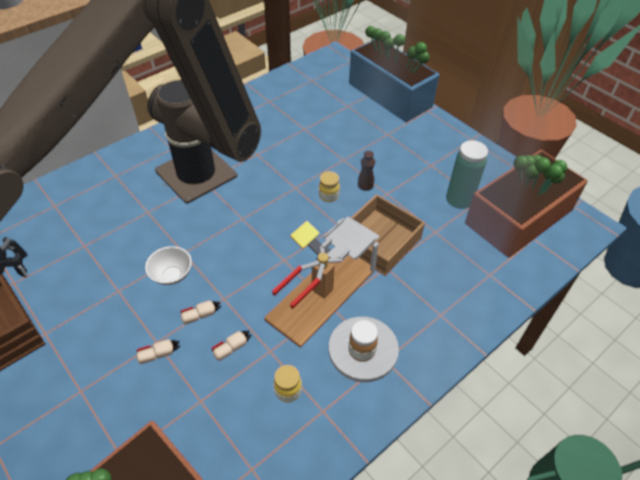

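View pics/top0.png

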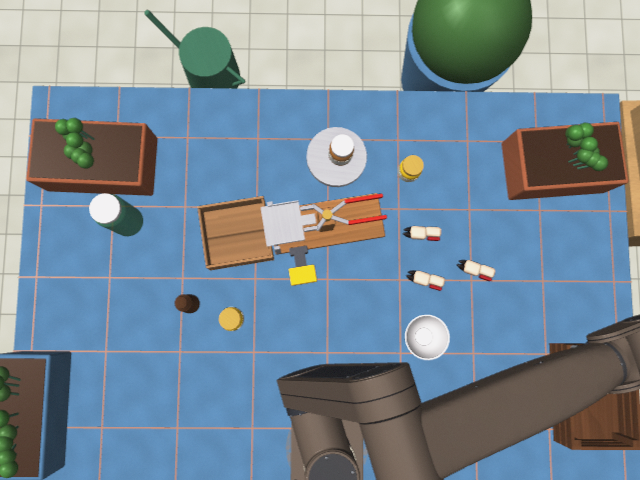

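The scene view shows three claws at about (200,312), (157,350) and (231,345). The station is at (330,270), the yellow pedal at (305,235) and the crate at (380,232). In the top view the claws are at (424,233), (477,269) and (427,280), the red handles at (365,208), the pedal at (302,275) and the pan at (284,224).

```bash
cat >> h.py <<'E'
def blobs(v,kind,amin=15):
    h=cv2.cvtColor(v.im,cv2.COLOR_BGR2HSV); H,S,Vv=[h[...,i].astype(int) for i in range(3)]
    m={'red':((H<6)|(H>172))&(S>170)&(Vv>90),'yellow':(H>25)&(H<34)&(S>140)&(Vv>170),'cream':(H>4)&(H<28)&(S>20)&(S<110)&(Vv>170),
       'black':(Vv<60)}[kind].astype(np.uint8)
    n,l,s,c=cv2.connectedComponentsWithStats(m)
    out=[]
    for i in range(1,n):
        if s[i,4]>=amin:
            p=np.argwhere(l==i)[:,::-1].astype(np.float32); out.append((c[i],s[i,4],cv2.minAreaRect(p)))
    return out
E
python3 - <<'E'
from h import *
a=V("top");b=V("scene")
for n,v in(("top",a),("scene",b)):
    for k in('red','yellow','cream','black'):
        for c,s,r in blobs(v,k):
            if n=="top" and not(170<c[0]<520 and 100<c[1]<360): continue
            if n=="scene" and not(120<c[0]<440 and 190<c[1]<420): continue
            print(n,k,c.round(1),s,cv2.boxPoints(r).round(0).tolist() if s>80 else '')
o=np.vstack([cv2.resize(a.im[180:300,260:500],(720,360),interpolation=2), cv2.resize(b.im[205:365,130:450],(480,240),interpolation=2) if 0 else cv2.copyMakeBorder(cv2.resize(b.im[205:365,130:450],(480,240),interpolation=2),0,0,0,240,0)])
cv2.imwrite("pics/c1.png",o)
E
```

```text
top red [363.8 198.1] 154 [[345.0, 199.0], [382.0, 193.0], [382.0, 197.0], [346.0, 203.0]]
top red [366.8 219.5] 152 [[348.0, 220.0], [386.0, 214.0], [386.0, 218.0], [349.0, 224.0]]
top red [433. 238.] 33 
top red [485.1 277.6] 37 
top red [434.8 287. ] 32 
top yellow [302.1 274.3] 397 [[289.0, 268.0], [313.0, 264.0], [316.0, 280.0], [291.0, 284.0]]
top cream [177.1 137.4] 44 
top cream [252.6 138. ] 51 
top cream [418.7 140. ] 52 
top cream [465.  142.1] 18 
top cream [490. 141.] 23 
top cream [398. 191.] 15 
top cream [451.2 208.8] 70 
top cream [400.3 208.9] 18 
top cream [502.5 210. ] 18 
top cream [314.6 217.5] 17 
top cream [424.2 231.5] 306 [[410.0, 237.0], [410.0, 226.0], [440.0, 227.0], [440.0, 239.0]]
top cream [399. 252.] 15 
top cream [478.1 268.6] 320 [[463.0, 271.0], [466.0, 259.0], [495.0, 268.0], [491.0, 280.0]]
top cream [400.6 275.7] 28 
top cream [341.8 287.5] 128 [[301.0, 291.0], [363.0, 244.0], [389.0, 279.0], [327.0, 326.0]]
top cream [432.3 278.8] 364 [[413.0, 284.0], [414.0, 271.0], [483.0, 276.0], [482.0, 289.0]]
top cream [211.4 278.7] 131 [[159.0, 278.0], [
[... 563 characters left out ...]
 [299.0, 267.0], [301.0, 270.0], [274.0, 293.0]]
scene red [305.3 292. ] 170 [[289.0, 304.0], [316.0, 278.0], [320.0, 282.0], [293.0, 308.0]]
scene cream [371.1 221.6] 128 [[361.0, 224.0], [370.0, 209.0], [388.0, 220.0], [378.0, 235.0]]
scene cream [395.5 248.4] 67 
scene cream [323.6 253.8] 21 
scene cream [198.  310.5] 323 [[179.0, 312.0], [211.0, 299.0], [215.0, 309.0], [184.0, 322.0]]
scene cream [229.8 344. ] 364 [[211.0, 349.0], [239.0, 329.0], [246.0, 340.0], [218.0, 359.0]]
scene cream [154.9 349.7] 378 [[134.0, 349.0], [169.0, 337.0], [173.0, 350.0], [139.0, 362.0]]
scene cream [286.3 369.2] 58 
scene black [216.4 305.3] 20 
scene black [246.4 334.4] 20 
scene black [174.9 344.5] 33
```

View pics/c1.png

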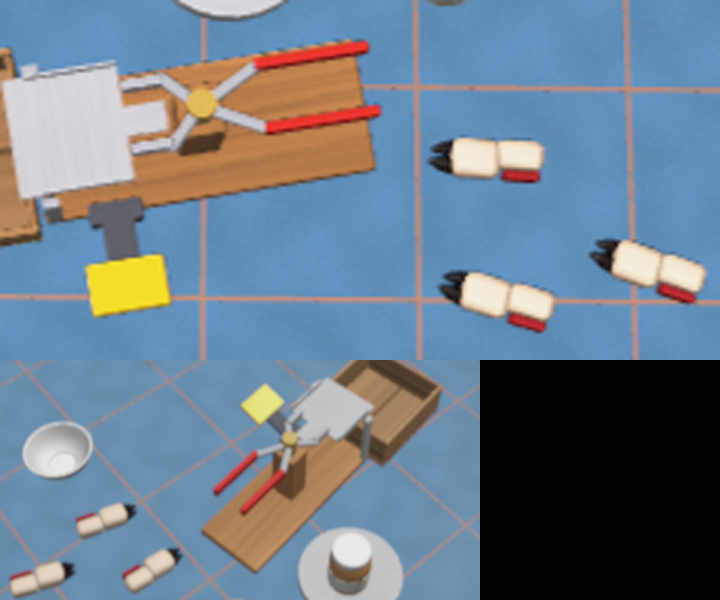

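The crop shows the pan corners, in crop pixels, at (5,83), (115,65), (133,183) and (20,197). The pivot cap is at (202,103), the red handles run to the right, and the pedal is at (128,285). All three crimson cheeks face world -x.

```bash
cat > m.py <<'E'
from h import *
a=V("top");b=V("scene")
def T(pa,pb):
    p,e=tri(a,pa,b,pb); return p.round(4),round(e,4)
R={}
for n,v in(("a",a),("b",b)):
    h=[r for r in blobs(v,'red') if r[1]>90]; R[n]=h
ha=sorted(R['a'],key=lambda r:r[0][1]); hb=sorted(R['b'],key=lambda r:-r[0][0])
for x,y in zip(ha,hb): print("handle tri",T(x[0],y[0]), a.at(*x[0],.15).round(4))
cy=[r for r in blobs(a,'yellow') if r[1]>300][0][0]; print("pedal at .07",a.at(*cy,.07), "scene px of it",b.px(a.at(*cy,.07)))
h=cv2.cvtColor(b.im,cv2.COLOR_BGR2HSV); m=((h[...,0]>24)&(h[...,0]<36)&(h[...,1]>90)&(h[...,2]>180)); m[:, :285]=0;m[:,325:]=0;m[:215]=0;m[255:]=0
q=np.argwhere(m).mean(0)[::-1]; print("pedal tri",T(cy,q),m.sum())
print("pivot",T((327.3,214.3),(130+289/1.5,205+(438-360)/1.5)), a.at(327.3,214.3,.155))
for p in((5,83),(115,65),(133,183),(20,197)): print("pan",a.at(260+p[0]/3,180+p[1]/3,.131).round(4))
ca=[r for r in blobs(a,'cream') if r[1]>250]; cb=[r for r in blobs(b,'cream') if r[1]>250 and r[0][0]<260]
ba=[r for r in blobs(a,'black') if r[0][0]>400 and r[1]<60]
for c in ca:
    p=a.at(*c[0],.025); best=min(cb,key=lambda r:np.linalg.norm(r[0]-b.px(p)))
    print("claw",c[0].round(1),p.round(4),T(c[0],best[0]),np.degrees(0))
for t in ba: print("tip",t[0],a.at(*t[0],.014).round(4))
E
python3 m.py
```

```text
handle tri (array([ 0.6504, -0.0887,  0.1492]), np.float64(0.0016)) [ 0.6498 -0.0892  0.15  ]
handle tri (array([ 0.5946, -0.0979,  0.1451]), np.float64(0.0015)) [ 0.5942 -0.0968  0.15  ]
pedal at .07 [0.458868   0.06722048 0.07      ] scene px of it [304.73517092 233.3121891 ]
pedal tri (array([0.4588, 0.0667, 0.0657]), np.float64(0.0012)) 367
pivot (array([0.6048, 0.0048, 0.1609]), np.float64(0.0004)) [0.60571092 0.00442775 0.155     ]
pan [0.6257 0.1731 0.131 ]
pan [0.6425 0.0786 0.131 ]
pan [0.5399 0.0622 0.131 ]
pan [0.527  0.1585 0.131 ]
claw [424.2 231.5] [ 0.5833 -0.2695  0.025 ] (array([ 0.5835, -0.2704,  0.0225]), np.float64(0.0008)) 0.0
claw [478.1 268.6] [ 0.4816 -0.4162  0.025 ] (array([ 0.4815, -0.417 ,  0.0238]), np.float64(0.0011)) 0.0
claw [432.3 278.8] [ 0.4526 -0.2894  0.025 ] (array([ 0.4547, -0.2838,  0.031 ]), np.float64(0.0098)) 0.0
claw [183.5 427.3] [0.0569 0.3755 0.025 ] (array([0.0909, 0.2418, 0.3989]), np.float64(0.139)) 0.0
tip [407.31578947 232.15789474] [ 0.5827 -0.2245  0.014 ]
tip [461.94117647 264.94117647] [ 0.4924 -0.3748  0.014 ]
tip [411.125 274.925] [ 0.4636 -0.2333  0.014 ]
tip [631.95918367 318.59183673] [ 0.3482 -0.8406  0.014 ]
tip [609.41176471 344.88235294] [ 0.2765 -0.7738  0.014 ]
tip [624.94736842 381.07894737] [ 0.18   -0.8105  0.014 ]
tip [625.63157895 436.15789474] [ 0.0356 -0.8032  0.014 ]
```

```bash
cat > claws.py <<'E'
from h import *
def find(v,zref=.014,box=(395,215,520,310)):
    s=4; x0,y0,x1,y1=box
    im=cv2.resize(v.im[y0:y1,x0:x1],None,fx=s,fy=s,interpolation=cv2.INTER_CUBIC)
    h=cv2.cvtColor(im,cv2.COLOR_BGR2HSV).astype(int);H,S,Vv=h[...,0],h[...,1],h[...,2]
    m=((Vv<75)|((S>130)&((H<10)|(H>165)))|((S<115)&(Vv>195))).astype(np.uint8)
    m=cv2.morphologyEx(m,cv2.MORPH_CLOSE,np.ones((7,7))); m=cv2.morphologyEx(m,cv2.MORPH_OPEN,np.ones((13,13)))
    n,l,st,c=cv2.connectedComponentsWithStats(m); out=[]
    for i in range(1,n):
        if st[i,4]<2500: continue
        p=np.argwhere(l==i)[:,::-1]; P=np.array([v.at(x0+(q[0]+.5)/s-.5,y0+(q[1]+.5)/s-.5,zref)[:2] for q in p[::3]])
        r=cv2.minAreaRect((P*1000).astype(np.float32)); cc=P.mean(0); u=np.linalg.svd(P-cc,full_matrices=False)[2][0]; u*=np.sign(u[1]); w=np.array([-u[1],u[0]])
        a=(P-cc)@u; b=(P-cc)@w
        o=cc+u*(a.max()+a.min())/2+w*(b.max()+b.min())/2
        out.append((o,u,np.ptp(a),np.ptp(b)))
    return out,l
if __name__=="__main__":
    a=V("top");o,l=find(a)
    for c,u,L,W in o: print("origin",c.round(4),"palm",(c+.016*u).round(4),"yaw",round(np.arctan2(-u[0],u[1]),3),"LxW",round(L,3),round(W,3))
    print(get_state()["time"])
E
python3 claws.py
```

```text
origin [ 0.5816 -0.2672] palm [ 0.5825 -0.2513] yaw -0.053 LxW 0.098 0.038
origin [ 0.4799 -0.4134] palm [ 0.4852 -0.3983] yaw -0.335 LxW 0.099 0.04
origin [ 0.4524 -0.2733] palm [ 0.4568 -0.2579] yaw -0.277 LxW 0.098 0.037
0.35
```

Request:
jog_arm(deltas=".8 .99 -.36 0 0 .62;.8 .99 -.36 0 0 .62;.8 .99 -.36 0 0 .62;.8 .99 -.36 0 0 .62;.8 .99 -.36 0 0 .62;.8 .99 -.36 0 0 .62;.8 .99 -.36 0 0 .62;.8 .99 -.36 0 0 .62;.8 .99 -.36 0 0 .62;.8 .99 -.36 0 0 .62;.8 .99 -.36 0 0 .62;.8 .99 -.36 0 0 .62;.8 .99 -.36 0 0 .62;.8 .99 -.36 0 0 .62;.8 .99 -.36 0 0 .62;.8 .99 -.36 0 0 .62;.8 .95 -.36 0 0 .62;.8 .9 -.36 0 0 .62;0 0 0 0 0 0", gripper=0.75, squeeze=50)

```text
time: 2.72
eef_pos: [0.5832, -0.2511, 0.1197]
tcp_rot: [0.707, 0.707, -0.0, -0.001]
contact_force: [-0.8, 0.5, -0.7]
opening: 0.751
finger_force: 0.0
```

```bash
python3 claws.py
```

```text
origin [ 0.4797 -0.4134] palm [ 0.485  -0.3983] yaw -0.337 LxW 0.099 0.043
2.775
```

Request:
jog_arm(deltas="0 -.1 -.95 0 0 0;0 0 -.95 0 0 0;0 0 -.95 0 0 0;0 0 -.95 0 0 0;0 0 -.98 0 0 0;0 0 0 0 0 0")

```text
time: 3.52
eef_pos: [0.5812, -0.2546, 0.0224]
tcp_rot: [0.708, 0.706, -0.001, -0.002]
contact_force: [0.8, 0.2, -0.4]
opening: 0.753
finger_force: 0.0
```

Request:
jog_arm(deltas="0 0 0 0 0 0;0 0 0 0 0 0;0 0 0 0 0 0;0 0 0 0 0 0;0 0 .3 0 0 0;0 0 .7 0 0 0;0 0 1 0 0 0;0 0 1 0 0 0", gripper=0)

```text
time: 4.53
eef_pos: [0.583, -0.2556, 0.0871]
tcp_rot: [0.708, 0.706, 0.0, 0.001]
contact_force: [-0.2, -0.9, -1.4]
opening: 0.409
finger_force: 49.5
```

Request:
jog_arm(deltas="0 .3 .95 0 0 0;0 .3 .95 0 0 0;0 .3 .95 0 0 0;0 .3 .95 0 0 0;0 .3 .95 0 0 0;0 .3 .95 0 0 0;0 .3 .95 0 0 0;0 .3 .95 0 0 0")

```text
time: 5.52
eef_pos: [0.5827, -0.207, 0.2384]
tcp_rot: [0.708, 0.706, -0.0, 0.0]
contact_force: [-0.5, 0.1, -1.0]
opening: 0.406
finger_force: 49.5
```

Request:
jog_arm(deltas=".015 .96 0 0 0 .109;.015 .96 0 0 0 .109;.015 .96 0 0 0 .109;.015 .96 0 0 0 .109;.015 .96 0 0 0 .109;.015 .96 0 0 0 .109;.015 .96 0 0 0 .109;.015 .96 0 0 0 .109;.015 .96 0 0 0 .109;.015 .96 0 0 0 .109;.015 .96 0 0 0 .109;.015 .96 0 0 0 .109;.015 .96 0 0 0 .109;.015 .96 0 0 0 .109;.015 .96 0 0 0 .109;.015 .96 0 0 0 .109;0 0 0 0 0 0;0 0 0 0 0 0")

```text
time: 7.78
eef_pos: [0.5875, 0.0996, 0.2371]
tcp_rot: [0.644, 0.765, -0.0, 0.0]
contact_force: [-0.1, 0.7, -0.9]
opening: 0.408
finger_force: 49.6
```

Run:
```python
from h import *
a=V("top");b=V("scene");print(get_state()["eef_pos"],get_state()["tcp_rot"])
for p in ((.588,.0989,.24),):print(a.px(p),b.px(p))
x=cv2.resize(a.im[150:290,240:400],(480,420),interpolation=2);y=cv2.resize(b.im[160:300,270:390],(320,373),interpolation=2)
o=np.zeros((420,800,3),np.uint8);o[:,:480]=x;o[:373,480:]=y;cv2.imwrite("pics/d1.png",o)
```

```text
[0.58757268 0.09919136 0.23711044] [ 6.44265511e-01  7.64801888e-01 -1.24964955e-04  8.17841188e-05]
[289.35335409 214.95547549] [348.35062934 212.65695652]
```

View pics/d1.png

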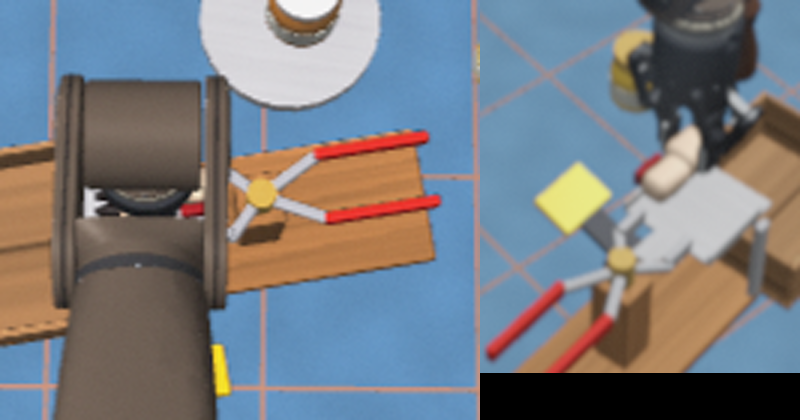

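The held claw hangs level over the pan. In the scene crop its knuckle end is at about (645,190), on the station's -y side, and the jaws lie below it at about (640,240).

Run:
```python
from h import *
b=V("scene")
for z in(.215,.225,.235): print(b.at(331.9,231.3,z).round(4))
```

```text
[0.5913 0.0445 0.215 ]
[0.5976 0.0387 0.225 ]
[0.6038 0.0329 0.235 ]
```

Request:
jog_arm(deltas="0 0 -.7 0 0 0;0 0 -.7 0 0 0;0 0 -.7 0 0 0;0 0 -.5 0 0 0;0 0 -.4 0 0 0;0 0 0 0 0 0")

```text
time: 8.68
eef_pos: [0.5871, 0.0998, 0.1762]
tcp_rot: [0.644, 0.765, -0.001, -0.001]
contact_force: [0.1, -0.0, -0.4]
opening: 0.407
finger_force: 49.6
```

Request:
jog_arm(deltas=".05 -.05 -.4 0 0 0;0 0 -.35 0 0 0;0 0 -.3 0 0 0;0 0 0 0 0 0;0 0 0 0 0 0")

```text
time: 9.3
eef_pos: [0.5891, 0.0988, 0.1574]
tcp_rot: [0.644, 0.765, 0.0, 0.001]
contact_force: [-1.6, 0.2, 4.8]
opening: 0.407
finger_force: 50.2
```

Run:
```python
from h import *
b=V("scene");print(get_state()["eef_pos"],get_state()["contact_force"])
cv2.imwrite("pics/d2.png",cv2.resize(b.im[190:300,270:400],(780,660),interpolation=2)[:600])
```

```text
[0.5891205  0.0987679  0.15740648] [-1.70199353  0.63516725  5.18982105]
```

View pics/d2.png

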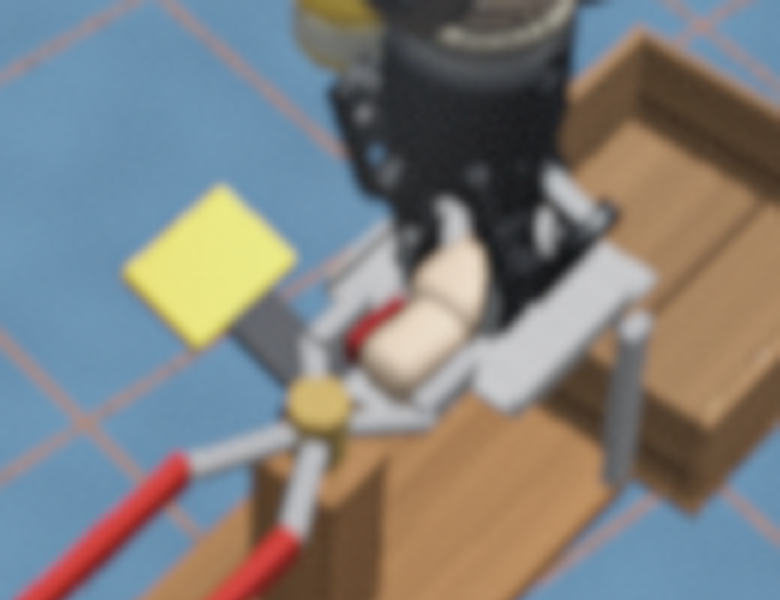

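The knuckle lies between the jaws at about (400,360), and the claw is flat on the pan with the fingers inside the rails. I'll release it.

Request:
jog_arm(deltas="0 0 0 0 0 0;0 0 0 0 0 0;0 0 0 0 0 0;0 0 .2 0 0 0;0 0 .8 0 0 0;0 0 .9 0 0 0;0 0 .9 0 0 0;0 0 .9 0 0 0", gripper=0.62)

```text
time: 10.35
eef_pos: [0.5888, 0.0987, 0.2322]
tcp_rot: [0.644, 0.765, 0.001, 0.001]
contact_force: [-0.8, 0.8, -0.5]
opening: 0.62
finger_force: 0.0
```

Request:
jog_arm(deltas=".32 -.95 .1 0 0 0;.32 -.95 0 0 0 0;.32 -.95 0 0 0 0;.32 -.95 0 0 0 0;.32 -.95 0 0 0 0;.32 -.95 0 0 0 0;.32 -.95 0 0 0 0;.32 -.95 0 0 0 0;.32 -.95 0 0 0 0;.32 -.95 0 0 0 0;0 -.65 0 0 0 0;0 0 0 0 0 0", gripper=1)

```text
time: 11.85
eef_pos: [0.6524, -0.1052, 0.232]
tcp_rot: [0.644, 0.765, -0.0, -0.0]
contact_force: [-0.2, -0.2, 0.3]
opening: 1.0
finger_force: 0.0
```

Run:
```python
from h import *
a=V("top");b=V("scene");print(get_state()["eef_pos"])
x=cv2.resize(a.im[150:290,240:400],(480,420),interpolation=2);y=cv2.resize(b.im[190:330,270:390],(320,373),interpolation=2)
o=np.zeros((420,800,3),np.uint8);o[:,:480]=x;o[:373,480:]=y;cv2.imwrite("pics/d3.png",o)
```

```text
[ 0.65234626 -0.10400559  0.23205559]
```

View pics/d3.png

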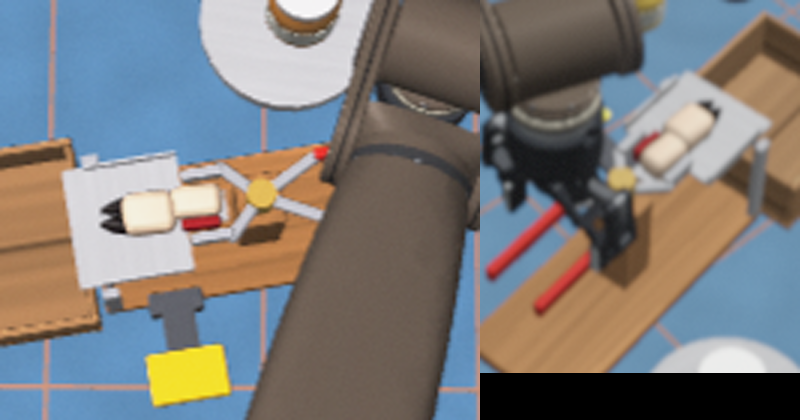

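The claw is seated: in the top crop its knuckle lies between the jaws at about (200,205) and its tips at (115,215). I moved 29 mm too far in x, so I'll correct that and then go down to the pinch point.

Request:
jog_arm(deltas="-.8 0 0 0 0 0;-.63 .03 0 0 0 0;0 0 -.3 0 0 0;0 0 -.9 0 0 0;0 0 -.9 0 0 0;0 0 -.9 0 0 0;0 0 -.9 0 0 0;0 0 -.43 0 0 0;0 0 0 0 0 0", gripper=1, squeeze=30)

```text
time: 13.08
eef_pos: [0.6235, -0.1035, 0.1444]
tcp_rot: [0.644, 0.765, -0.0, -0.001]
contact_force: [0.6, -0.4, 0.6]
opening: 0.999
finger_force: 0.0
```

Request:
jog_arm(deltas="0 0 0 0 0 0;0 0 0 0 0 0;0 0 0 0 0 0;0 0 0 0 0 0;0 0 0 0 0 0;0 0 0 0 0 0;0 0 0 0 0 0;0 0 0 0 0 0", gripper=0.3)

```text
time: 14.08
eef_pos: [0.6237, -0.1054, 0.1483]
tcp_rot: [0.644, 0.765, -0.002, 0.001]
contact_force: [-6.7, -4.0, 8.1]
opening: 0.425
finger_force: 29.0
```

Request:
jog_arm(deltas="0 0 0 0 0 0;0 0 0 0 0 0;0 0 0 0 0 0;0 0 0 0 0 0;0 0 .5 0 0 0;0 0 1 0 0 0;0 0 1 0 0 0;0 0 1 0 0 0;0 0 1 0 0 0;0 0 0 0 0 0", gripper=1)

```text
time: 15.32
eef_pos: [0.6251, -0.104, 0.2388]
tcp_rot: [0.644, 0.765, 0.001, 0.002]
contact_force: [0.5, 1.3, -0.2]
opening: 1.0
finger_force: 0.0
```

Request:
jog_arm(deltas="-.825 .85 0 0 0 0;-.825 .85 0 0 0 0;-.825 .85 0 0 0 0;-.825 .85 0 0 0 0;-.825 .85 0 0 0 0;-.825 .85 0 0 0 0;-.825 .85 0 0 0 0;-.825 .85 0 0 0 0;-.825 .85 0 0 0 0;-.825 .85 0 0 0 0;0 0 -.9 0 0 0;0 0 -.9 0 0 0;0 0 -.9 0 0 0;0 0 -.9 0 0 0;0 0 -.9 0 0 0;0 0 -.9 0 0 0;0 0 0 0 0 0", gripper=0)

```text
time: 17.45
eef_pos: [0.4573, 0.066, 0.1247]
tcp_rot: [0.644, 0.765, -0.002, -0.002]
contact_force: [-0.3, -0.4, -0.1]
opening: -0.001
finger_force: 0.0
```

Run:
```python
from h import *
b=V("scene");print(get_state()["eef_pos"],b.px((.4588,.0667,.068)))
cv2.imwrite("pics/d4.png",cv2.resize(b.im[180:290,270:400],(650,550),interpolation=2))
```

```text
[0.45821298 0.06603253 0.12596575] [304.57950097 233.86539194]
```

View pics/d4.png

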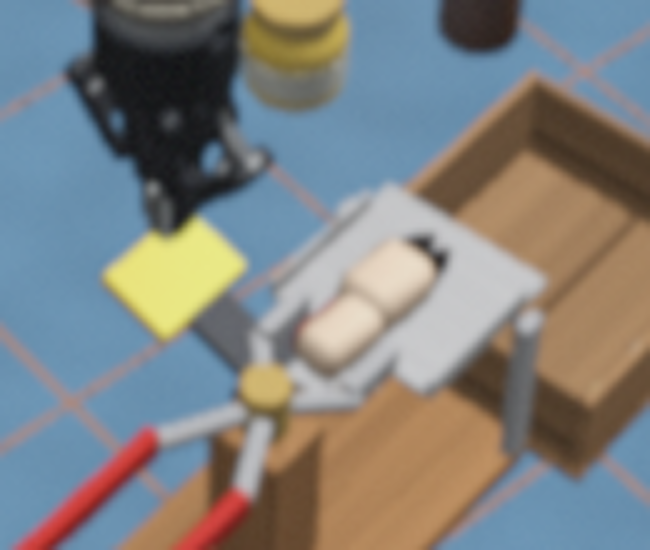

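The red cheek is pressed in, the handles have sprung open, and the shut fingertips stand over the pedal. I'll press it.

Request:
jog_arm(deltas="0 0 -.9 0 0 0;0 0 -.7 0 0 0;0 0 -.5 0 0 0;0 0 -.4 0 0 0;0 0 -.4 0 0 0;0 0 -.3 0 0 0;0 0 -.15 0 0 0;0 0 0 0 0 0;0 0 0 0 0 0;0 0 0 0 0 0;0 0 0 0 0 0;0 0 0 0 0 0;0 0 0 0 0 0")

```text
time: 19.12
eef_pos: [0.4588, 0.0659, 0.0623]
tcp_rot: [0.644, 0.765, -0.001, -0.001]
contact_force: [-6.8, -2.5, 14.4]
opening: -0.002
finger_force: 6.8
```

Run:
```python
from h import *
b=V("scene");s=get_state();print(s["eef_pos"],s["contact_force"])
cv2.imwrite("pics/d5.png",cv2.resize(b.im[180:290,270:430],(640,440),interpolation=2))
```

```text
[0.45881105 0.06590194 0.06229294] [-6.90613981 -1.98893903 13.29491631]
```

View pics/d5.png

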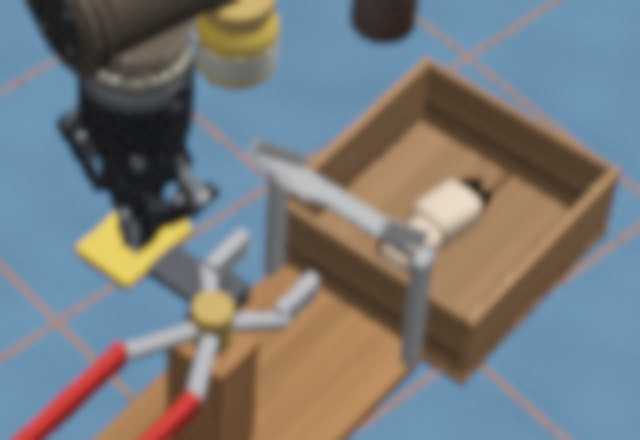

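The pedal is down, the pan is tipped, and the claw lies in the crate at about (445,215).

Request:
jog_arm(deltas="0 0 -.15 0 0 0;0 0 0 0 0 0;0 0 0 0 0 0;0 0 .6 0 0 0;0 0 .8 0 0 0;0 0 1 0 0 0;0 0 1 0 0 0;0 0 1 0 0 0;0 0 1 0 0 0;0 0 1 0 0 0;0 0 0 0 0 0", gripper=0)

```text
time: 20.55
eef_pos: [0.4598, 0.0663, 0.1871]
tcp_rot: [0.644, 0.765, 0.001, 0.001]
contact_force: [0.2, 1.2, -0.1]
opening: -0.002
finger_force: 0.0
```

```bash
python3 claws.py;python3 - <<'E'
from h import *
a=V("top");print(get_state()["eef_pos"])
for k in('cream','black','red'):
  for r in blobs(a,k):
    if 400<r[0][0]<500 and 225<r[0][1]<310: print(k,r[0],r[1],a.at(*r[0],.02)[:2])
E
```

```text
origin [ 0.4804 -0.4138] palm [ 0.4856 -0.3987] yaw -0.335 LxW 0.098 0.039
origin [ 0.4524 -0.2734] palm [ 0.4567 -0.258 ] yaw -0.276 LxW 0.098 0.037
20.6
[0.45845956 0.06638717 0.1848874 ]
cream [478.103125 268.603125] 320 [ 0.48208268 -0.4176932 ]
cream [400.60714286 275.67857143] 28 [ 0.46089717 -0.20321462]
cream [432.45753425 278.81917808] 365 [ 0.45294507 -0.29081728]
black [461.94117647 264.94117647] 34 [ 0.49184893 -0.37319904]
black [411.05128205 275.07692308] 39 [ 0.4627746  -0.23200345]
red [485.  277.5] 36 [ 0.45768837 -0.43602686]
red [434.78787879 287.03030303] 33 [ 0.43047689 -0.29677602]
```

Request:
jog_arm(deltas="-.01 -.96 -.45 0 0 -.244;-.01 -.96 -.45 0 0 -.244;-.01 -.96 -.45 0 0 -.244;-.01 -.96 -.45 0 0 -.244;-.01 -.96 -.45 0 0 -.244;-.01 -.96 -.45 0 0 -.244;-.01 -.96 -.45 0 0 -.244;-.01 -.96 -.45 0 0 -.244;-.01 -.96 -.45 0 0 -.244;-.01 -.96 -.45 0 0 -.244;-.01 -.96 -.45 0 0 -.244;-.01 -.96 -.45 0 0 -.244;-.01 -.96 -.45 0 0 -.244;-.01 -.96 -.45 0 0 -.244;-.01 -.96 0 0 0 -.244;-.01 -.96 0 0 0 -.244;-.01 -.96 0 0 0 -.244;0 0 0 0 0 0", gripper=0.75, squeeze=50)

```text
time: 22.9
eef_pos: [0.4559, -0.2618, 0.0602]
tcp_rot: [0.788, 0.615, 0.0, 0.001]
contact_force: [0.6, 0.3, 0.4]
opening: 0.753
finger_force: 0.0
```

Run:
```python
from h import *
b=V("scene");print(get_state()["eef_pos"])
for r in blobs(b,'cream',100):
    if r[0][0]<260: print(r[0],r[1])
```

```text
[ 0.45560935 -0.26077678  0.05980965]
[35.87287449 11.07854251] 1235
[141.56301146  46.74959083] 611
[219.39669421  50.13636364] 242
[220.14814815  83.27777778] 270
[140.56639004  84.25726141] 482
[191.44808743 313.33333333] 183
[154.79319372 349.81937173] 382
```

Request:
jog_arm(deltas="0 0 -.9 0 0 0;0 0 -.9 0 0 0;0 0 0 0 0 0")

```text
time: 23.32
eef_pos: [0.4538, -0.2581, 0.0206]
tcp_rot: [0.788, 0.616, -0.001, -0.003]
contact_force: [-0.1, 1.0, 0.7]
opening: 0.75
finger_force: 0.0
```

Request:
jog_arm(deltas="0 0 0 0 0 0;0 0 0 0 0 0;0 0 0 0 0 0;0 0 0 0 0 0;0 0 .3 0 0 0;0 0 .7 0 0 0;0 0 1 0 0 0;0 0 1 0 0 0;0 0 1 0 0 0;0 0 1 0 0 0;0 0 1 0 0 0;0 0 1 0 0 0;0 0 1 0 0 0;0 0 1 0 0 0;0 0 1 0 0 0;0 0 .8 0 0 0;0 0 0 0 0 0", gripper=0)

```text
time: 25.45
eef_pos: [0.4561, -0.2605, 0.2415]
tcp_rot: [0.788, 0.616, 0.0, 0.002]
contact_force: [-0.1, -0.5, -0.9]
opening: 0.412
finger_force: 49.4
```

Request:
jog_arm(deltas=".35 .945 0 0 0 .222;.35 .945 0 0 0 .222;.35 .945 0 0 0 .222;.35 .945 0 0 0 .222;.35 .945 0 0 0 .222;.35 .945 0 0 0 .222;.35 .945 0 0 0 .222;.35 .945 0 0 0 .222;.35 .945 0 0 0 .222;.35 .945 0 0 0 .222;.35 .945 0 0 0 .222;.35 .945 0 0 0 .222;.35 .945 0 0 0 .222;.35 .945 0 0 0 .222;.35 .945 0 0 0 .222;.35 .945 0 0 0 .222;.35 .945 0 0 0 .222;.35 .945 0 0 0 .222;.33 .945 0 0 0 .222;0 0 0 0 0 0")

```text
time: 27.95
eef_pos: [0.5884, 0.1004, 0.2394]
tcp_rot: [0.64, 0.768, -0.0, 0.0]
contact_force: [-0.1, -0.3, -1.3]
opening: 0.409
finger_force: 49.4
```

Run:
```python
from h import *
b=V("scene");s=get_state();print(s["eef_pos"],s["opening"])
cv2.imwrite("pics/d6.png",cv2.resize(b.im[180:290,270:400],(650,550),interpolation=2))
p=s["eef_pos"]; y=np.array([-.174,.985,0])
# lowest point of knuckle end, cream blob above pan
h=cv2.cvtColor(b.im,cv2.COLOR_BGR2HSV).astype(int); m=(h[...,0]>4)&(h[...,0]<28)&(h[...,1]>20)&(h[...,1]<110)&(h[...,2]>170)
m[:, :315]=0;m[:,365:]=0;m[:195]=0;m[245:]=0
n,l,st,c=cv2.connectedComponentsWithStats(m.astype(np.uint8)); i=1+np.argmax(st[1:,4]); print(c[i],st[i], "pred end",b.px(p-.066*y-[0,0,.011]))
```

```text
[0.58818882 0.09963888 0.23936296] 0.4037044579257506
[343.10830325 219.32129964] [332 207  21  24 277] pred end [331.2029242  231.74139987]
```

View pics/d6.png

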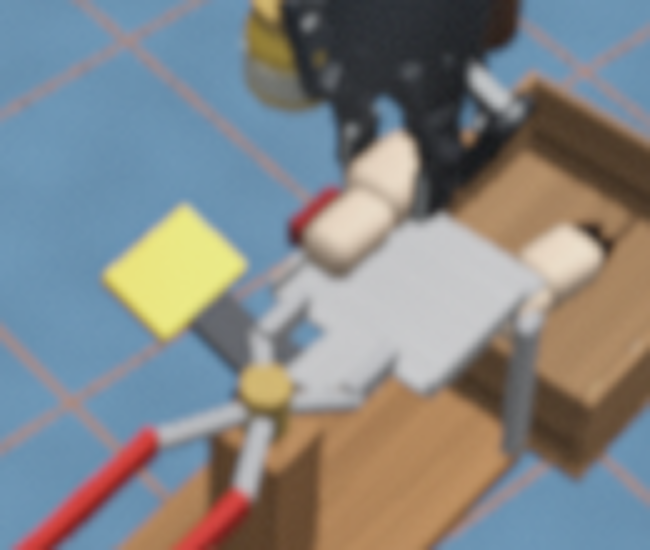

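The claw is held level with its knuckle towards the jaws, as the first one was. The first claw is in the crate at about (565,260), and the pan is level.

Request:
jog_arm(deltas=".03 -.05 -.7 0 0 0;0 0 -.7 0 0 0;0 0 -.7 0 0 0;0 0 -.5 0 0 0;0 0 -.4 0 0 0;0 0 -.4 0 0 0;0 0 -.35 0 0 0;0 0 -.35 0 0 0;0 0 0 0 0 0;0 0 0 0 0 0")

```text
time: 29.25
eef_pos: [0.5889, 0.0981, 0.1578]
tcp_rot: [0.641, 0.767, 0.0, 0.0]
contact_force: [-0.8, 0.2, -0.6]
opening: 0.41
finger_force: 49.5
```

Request:
jog_arm(deltas="0 0 -.15 0 0 0;0 0 0 0 0 0;0 0 0 0 0 0")

```text
time: 29.62
eef_pos: [0.5892, 0.098, 0.1551]
tcp_rot: [0.641, 0.767, 0.0, 0.001]
contact_force: [0.5, -0.3, 1.1]
opening: 0.413
finger_force: 49.5
```

Next I release, rise and move to the pinch point at (.6237, -.1036).

Request:
jog_arm(deltas="0 0 -.05 0 0 0;0 0 0 0 0 0;0 0 0 0 0 0;0 0 0 0 0 0;0 0 .2 0 0 0;0 0 .8 0 0 0;0 0 .9 0 0 0;0 0 .9 0 0 0;0 0 1 0 0 0", gripper=0.62)

```text
time: 30.75
eef_pos: [0.5889, 0.0981, 0.2314]
tcp_rot: [0.641, 0.767, 0.0, 0.0]
contact_force: [-0.4, 0.9, -0.2]
opening: 0.618
finger_force: 0.0
```

Request:
jog_arm(deltas=".17 -.95 .1 0 0 0;.17 -.95 0 0 0 0;.17 -.95 0 0 0 0;.17 -.95 0 0 0 0;.17 -.95 0 0 0 0;.17 -.95 0 0 0 0;.17 -.95 0 0 0 0;.17 -.95 0 0 0 0;.17 -.95 0 0 0 0;.17 -.95 0 0 0 0;0 -.58 0 0 0 0;0 0 0 0 0 0", gripper=1, squeeze=30)

```text
time: 32.25
eef_pos: [0.6227, -0.1044, 0.2314]
tcp_rot: [0.642, 0.767, 0.0, -0.0]
contact_force: [-0.1, 0.8, 0.1]
opening: 1.0
finger_force: 0.0
```

Run:
```python
from h import *
a=V("top");b=V("scene");print(get_state()["eef_pos"])
x=cv2.resize(a.im[150:290,240:400],(480,420),interpolation=2);y=cv2.resize(b.im[190:330,270:390],(320,373),interpolation=2)
o=np.zeros((420,800,3),np.uint8);o[:,:480]=x;o[:373,480:]=y;cv2.imwrite("pics/d7.png",o)
```

```text
[ 0.62261796 -0.10327907  0.2314434 ]
```

View pics/d7.png

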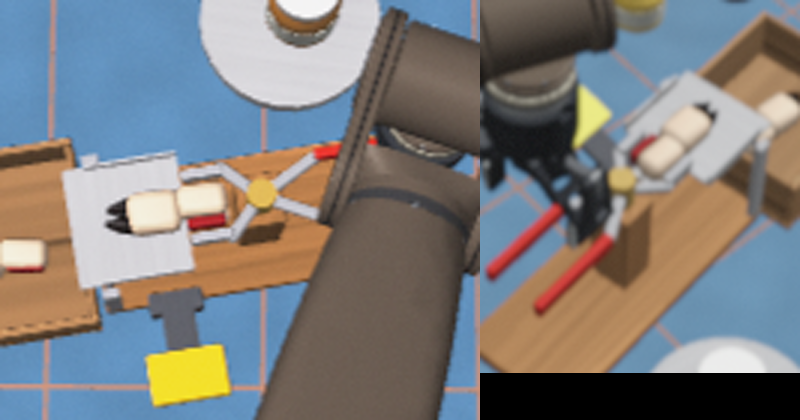

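The second claw is seated, with its knuckle at (205,205) in the top crop, between the jaws. I'll pinch the handles.

Request:
jog_arm(deltas=".05 0 -.3 0 0 0;0 0 -.9 0 0 0;0 0 -.9 0 0 0;0 0 -.9 0 0 0;0 0 -.9 0 0 0;0 0 -.43 0 0 0;0 0 0 0 0 0")

```text
time: 33.22
eef_pos: [0.6233, -0.1035, 0.1439]
tcp_rot: [0.641, 0.767, -0.0, -0.001]
contact_force: [-0.3, 0.3, 1.0]
opening: 1.001
finger_force: 0.0
```

Request:
jog_arm(deltas="0 0 0 0 0 0;0 0 0 0 0 0;0 0 0 0 0 0;0 0 0 0 0 0;0 0 0 0 0 0;0 0 0 0 0 0;0 0 0 0 0 0;0 0 0 0 0 0", gripper=0.3)

```text
time: 34.22
eef_pos: [0.6237, -0.1054, 0.1478]
tcp_rot: [0.641, 0.768, -0.002, 0.001]
contact_force: [-5.5, -4.7, 7.3]
opening: 0.423
finger_force: 29.0
```

Cracked, at the same opening as the first. Next are release, pedal and tip.

Request:
jog_arm(deltas="0 0 0 0 0 0;0 0 0 0 0 0;0 0 0 0 0 0;0 0 0 0 0 0;0 0 .5 0 0 0;0 0 1 0 0 0;0 0 1 0 0 0;0 0 1 0 0 0;0 0 1 0 0 0;0 0 0 0 0 0", gripper=1)

```text
time: 35.48
eef_pos: [0.6249, -0.1039, 0.2381]
tcp_rot: [0.641, 0.767, 0.001, 0.002]
contact_force: [-0.6, 0.3, -0.3]
opening: 0.998
finger_force: 0.0
```

Request:
jog_arm(deltas="-.825 .85 0 0 0 0;-.825 .85 0 0 0 0;-.825 .85 0 0 0 0;-.825 .85 0 0 0 0;-.825 .85 0 0 0 0;-.825 .85 0 0 0 0;-.825 .85 0 0 0 0;-.825 .85 0 0 0 0;-.825 .85 0 0 0 0;-.825 .85 0 0 0 0;0 0 -.9 0 0 0;0 0 -.9 0 0 0;0 0 -.9 0 0 0;0 0 -.9 0 0 0;0 0 -.9 0 0 0;0 0 -.9 0 0 0;0 0 0 0 0 0", gripper=0)

```text
time: 37.6
eef_pos: [0.4571, 0.0661, 0.124]
tcp_rot: [0.642, 0.767, -0.002, -0.002]
contact_force: [-0.6, 0.1, -0.2]
opening: 0.001
finger_force: 0.0
```

Run:
```python
from h import *
b=V("scene")
h=cv2.cvtColor(b.im[195:265,300:370],cv2.COLOR_BGR2HSV).astype(int); m=((h[...,0]<6)|(h[...,0]>170))&(h[...,1]>120)&(h[...,2]>60)
print("cheek px",m.sum(),get_state()["eef_pos"])
```

```text
cheek px 0 [0.45803046 0.06611843 0.12539497]
```

Request:
jog_arm(deltas="0 0 -.9 0 0 0;0 0 -.7 0 0 0;0 0 -.5 0 0 0;0 0 -.4 0 0 0;0 0 -.4 0 0 0;0 0 -.3 0 0 0;0 0 -.3 0 0 0;0 0 0 0 0 0;0 0 0 0 0 0;0 0 0 0 0 0;0 0 0 0 0 0;0 0 0 0 0 0;0 0 0 0 0 0")

```text
time: 39.28
eef_pos: [0.4588, 0.066, 0.0618]
tcp_rot: [0.641, 0.768, -0.003, -0.002]
contact_force: [-15.4, -2.9, 35.3]
opening: -0.0
finger_force: 17.5
```

Run:
```python
from h import *
b=V("scene");s=get_state();print(s["eef_pos"],s["contact_force"])
cv2.imwrite("pics/d8.png",cv2.resize(b.im[180:290,270:430],(640,440),interpolation=2))
```

```text
[0.45883474 0.06599317 0.0617586 ] [-17.06383315  -1.48179172  34.29334725]
```

View pics/d8.png

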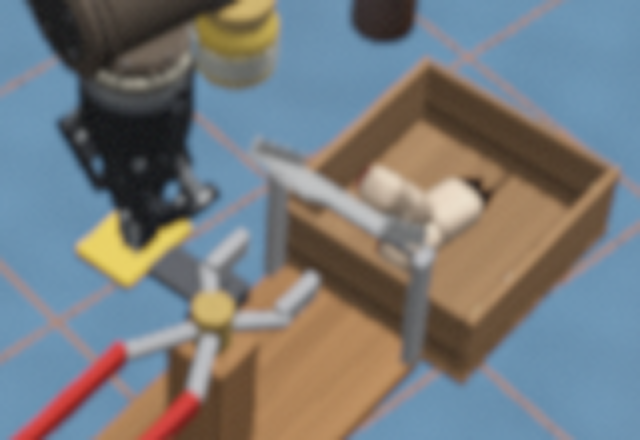

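The pedal is at its stop and both claws lie in the crate, at about (390,190) and (450,205). Next is the third claw.

Request:
jog_arm(deltas="0 0 .6 0 0 0;0 0 .8 0 0 0;0 0 1 0 0 0;0 0 1 0 0 0;0 0 1 0 0 0;0 0 1 0 0 0;0 0 1 0 0 0;0 0 0 0 0 0", gripper=0)

```text
time: 40.33
eef_pos: [0.4596, 0.0664, 0.1865]
tcp_rot: [0.641, 0.767, 0.001, 0.001]
contact_force: [0.5, 0.6, -0.6]
opening: -0.001
finger_force: 0.0
```

```bash
python3 claws.py;python3 - <<'E'
from h import *
a=V("top");print(get_state()["eef_pos"])
for k in('cream','black','red'):
  for r in blobs(a,k):
    if 400<r[0][0]<520 and 215<r[0][1]<310: print(k,r[0],r[1],a.at(*r[0],.02)[:2])
E
```

```text
origin [ 0.4895 -0.4292] palm [ 0.4955 -0.4143] yaw -0.38 LxW 0.099 0.038
40.375
[0.45827219 0.06648417 0.18428587]
cream [483.82594937 265.80379747] 316 [ 0.48995281 -0.43380043]
cream [407.63829787 277.42553191] 47 [ 0.45624762 -0.22250613]
cream [471.4673913  279.84782609] 92 [ 0.45094134 -0.39841271]
black [467.475 260.8  ] 40 [ 0.50344422 -0.38885497]
red [490.22222222 274.86111111] 36 [ 0.46507173 -0.45071941]
```

The third claw has been knocked aside, and this measures its new place.

Request:
jog_arm(deltas=".07 -.966 -.15 0 0 -.2;.07 -.966 -.15 0 0 -.2;.07 -.966 -.15 0 0 -.2;.07 -.966 -.15 0 0 -.2;.07 -.966 -.15 0 0 -.2;.07 -.966 -.15 0 0 -.2;.07 -.966 -.15 0 0 -.2;.07 -.966 -.15 0 0 -.2;.07 -.966 -.15 0 0 -.2;.07 -.966 -.15 0 0 -.2;.07 -.966 -.15 0 0 -.2;.07 -.966 -.15 0 0 -.2;.07 -.966 -.15 0 0 -.2;.07 -.966 -.15 0 0 -.2;.07 -.966 -.15 0 0 -.2;.07 -.966 -.15 0 0 -.2;.07 -.966 -.15 0 0 -.2;.07 -.966 -.15 0 0 -.2;.07 -.966 -.15 0 0 -.2;.07 -.966 -.15 0 0 -.2", gripper=0.75, squeeze=50)

```text
time: 42.92
eef_pos: [0.4868, -0.3212, 0.1247]
tcp_rot: [0.781, 0.624, 0.0, -0.0]
contact_force: [0.0, 0.3, -1.0]
opening: 0.755
finger_force: 0.0
```

Request:
jog_arm(deltas=".07 -.966 -.3 0 0 -.2;.07 -.966 -.3 0 0 -.2;.07 -.966 -.3 0 0 -.2;.07 -.966 -.3 0 0 -.2;.07 -.966 -.3 0 0 -.2;0 0 0 0 0 0")

```text
time: 43.68
eef_pos: [0.4934, -0.4178, 0.0942]
tcp_rot: [0.812, 0.584, -0.0, -0.0]
contact_force: [0.3, 0.5, -0.0]
opening: 0.752
finger_force: 0.0
```

Run:
```python
from h import *
b=V("scene");print(get_state()["eef_pos"],get_state()["tcp_rot"])
for q in ((.494,-.417,.02),(.4886,-.432,.02)): print("px",b.px(q))
for k in('cream','black'):
  for r in blobs(b,k,12):
    if r[0][0]<240 and r[0][1]>300: print(k,r[0],r[1],b.at(*r[0],.022))
```

```text
[ 0.49353486 -0.41695122  0.09444213] [ 8.11445285e-01  5.84428194e-01  6.69416805e-05 -4.80004258e-04]
px [158.10734821 354.0850681 ]
px [151.42148285 356.16081221]
cream [150.1197411  356.85760518] 309 [ 0.48945611 -0.4354776   0.022     ]
black [141.08247423 320.97731959] 485 [ 0.38717156 -0.40298191  0.022     ]
black [ 14.17045455 333.00568182] 176 [ 0.21862436 -0.65707202  0.022     ]
black [ 16.935 342.18 ] 200 [ 0.24781962 -0.6617421   0.022     ]
black [150.62589928 347.56834532] 139 [ 0.46825843 -0.42210597  0.022     ]
black [ 19.63513514 351.13513514] 222 [ 0.27567848 -0.66619503  0.022     ]
black [171.03333333 351.5       ] 30 [ 0.50905118 -0.39001032  0.022     ]
```

Everything agrees, so I go down, grip and lift.

Request:
jog_arm(deltas="0 0 -.9 0 0 0;0 0 -.9 0 0 0;0 0 -.9 0 0 0;0 0 -.84 0 0 0;0 0 0 0 0 0")

```text
time: 44.35
eef_pos: [0.4927, -0.4152, 0.0215]
tcp_rot: [0.811, 0.585, -0.0, -0.002]
contact_force: [-0.2, -0.0, 0.0]
opening: 0.752
finger_force: 0.0
```

Request:
jog_arm(deltas="0 0 0 0 0 0;0 0 0 0 0 0;0 0 0 0 0 0;0 0 0 0 0 0;0 0 .3 0 0 0;0 0 .7 0 0 0;0 0 1 0 0 0;0 0 1 0 0 0;0 0 1 0 0 0;0 0 1 0 0 0;0 0 1 0 0 0;0 0 1 0 0 0;0 0 1 0 0 0;0 0 1 0 0 0;0 0 1 0 0 0;0 0 .8 0 0 0;0 0 0 0 0 0", gripper=0)

```text
time: 46.48
eef_pos: [0.4943, -0.4172, 0.2424]
tcp_rot: [0.811, 0.585, 0.0, 0.002]
contact_force: [-0.1, -0.7, -0.7]
opening: 0.413
finger_force: 49.0
```

Request:
jog_arm(deltas=".175 .956 0 0 0 .185;.175 .956 0 0 0 .185;.175 .956 0 0 0 .185;.175 .956 0 0 0 .185;.175 .956 0 0 0 .185;.175 .956 0 0 0 .185;.175 .956 0 0 0 .185;.175 .956 0 0 0 .185;.175 .956 0 0 0 .185;.175 .956 0 0 0 .185;.175 .956 0 0 0 .185;.175 .956 0 0 0 .185;.175 .956 0 0 0 .185;.175 .956 0 0 0 .185;.175 .956 0 0 0 .185;.175 .956 0 0 0 .185;.175 .956 0 0 0 .185;.175 .956 0 0 0 .185;.175 .956 0 0 0 .185;.175 .956 0 0 0 .185")

```text
time: 48.98
eef_pos: [0.5639, -0.0329, 0.2401]
tcp_rot: [0.689, 0.724, 0.0, 0.0]
contact_force: [-0.2, -0.4, -1.5]
opening: 0.411
finger_force: 49.1
```

Request:
jog_arm(deltas=".175 .956 0 0 0 .185;.175 .956 0 0 0 .185;.175 .956 0 0 0 .185;.175 .956 0 0 0 .185;.175 .956 0 0 0 .185;.175 .956 0 0 0 .185;.175 .956 0 0 0 .185;0 0 0 0 0 0;0 0 0 0 0 0")

```text
time: 50.1
eef_pos: [0.5882, 0.0996, 0.24]
tcp_rot: [0.641, 0.767, -0.0, 0.0]
contact_force: [1.6, -0.1, -1.4]
opening: 0.408
finger_force: 49.0
```

Run:
```python
from h import *
b=V("scene");s=get_state();print(s["eef_pos"],s["tcp_rot"],s["opening"])
cv2.imwrite("pics/d9.png",cv2.resize(b.im[180:290,270:400],(650,550),interpolation=2))
```

```text
[0.58817929 0.09930368 0.24003285] [ 6.41637918e-01  7.67007653e-01 -2.04320880e-04  3.17656586e-05] 0.4060933926387034
```

View pics/d9.png

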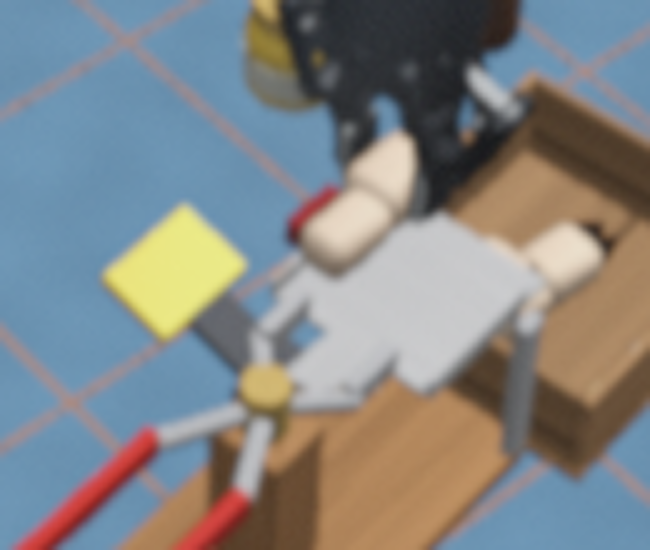

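The hold is the same as before, with the knuckle end at about (330,255). I lower it.

Request:
jog_arm(deltas=".04 -.04 -.7 0 0 0;0 0 -.7 0 0 0;0 0 -.7 0 0 0;0 0 -.5 0 0 0;0 0 -.4 0 0 0;0 0 -.4 0 0 0;0 0 -.4 0 0 0;0 0 -.4 0 0 0;0 0 0 0 0 0;0 0 0 0 0 0")

```text
time: 51.4
eef_pos: [0.5893, 0.0989, 0.1564]
tcp_rot: [0.641, 0.767, 0.0, 0.0]
contact_force: [0.7, 0.0, -0.4]
opening: 0.412
finger_force: 49.2
```

Request:
jog_arm(deltas="0 0 -.12 0 0 0;0 0 0 0 0 0;0 0 0 0 0 0")

```text
time: 51.78
eef_pos: [0.5898, 0.0989, 0.1563]
tcp_rot: [0.641, 0.767, 0.001, 0.001]
contact_force: [-3.0, 0.5, 8.9]
opening: 0.411
finger_force: 50.0
```

Request:
jog_arm(deltas="0 0 0 0 0 0;0 0 0 0 0 0;0 0 0 0 0 0;0 0 0 0 0 0;0 0 .2 0 0 0;0 0 .8 0 0 0;0 0 .9 0 0 0;0 0 .9 0 0 0;0 0 1 0 0 0", gripper=0.62)

```text
time: 52.9
eef_pos: [0.5892, 0.0989, 0.2316]
tcp_rot: [0.641, 0.767, 0.0, 0.0]
contact_force: [-0.3, -0.1, 0.4]
opening: 0.62
finger_force: 0.0
```

Request:
jog_arm(deltas=".17 -.95 .1 0 0 0;.17 -.95 0 0 0 0;.17 -.95 0 0 0 0;.17 -.95 0 0 0 0;.17 -.95 0 0 0 0;.17 -.95 0 0 0 0;.17 -.95 0 0 0 0;.17 -.95 0 0 0 0;.17 -.95 0 0 0 0;.17 -.95 0 0 0 0;0 -.61 0 0 0 0;0 0 0 0 0 0", gripper=1, squeeze=30)

```text
time: 54.4
eef_pos: [0.623, -0.1042, 0.2316]
tcp_rot: [0.642, 0.767, 0.0, -0.0]
contact_force: [-0.7, -0.3, 0.3]
opening: 1.002
finger_force: 0.0
```

Run:
```python
from h import *
a=V("top");b=V("scene");print(get_state()["eef_pos"])
x=cv2.resize(a.im[150:290,240:400],(480,420),interpolation=2);y=cv2.resize(b.im[190:330,270:390],(320,373),interpolation=2)
o=np.zeros((420,800,3),np.uint8);o[:,:480]=x;o[:373,480:]=y;cv2.imwrite("pics/d10.png",o)
```

```text
[ 0.62289472 -0.10307054  0.23163983]
```

View pics/d10.png

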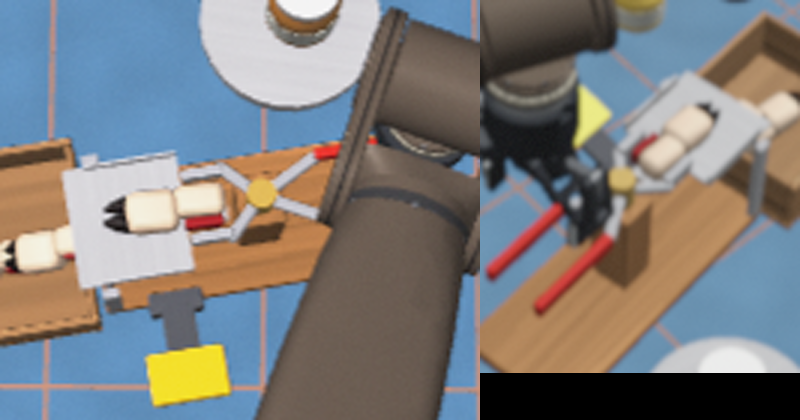

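The third claw is seated, with its knuckle at (200,205) between the jaws. I'll pinch.

Request:
jog_arm(deltas=".04 0 -.3 0 0 0;0 0 -.9 0 0 0;0 0 -.9 0 0 0;0 0 -.9 0 0 0;0 0 -.9 0 0 0;0 0 -.43 0 0 0;0 0 0 0 0 0")

```text
time: 55.38
eef_pos: [0.6234, -0.1032, 0.144]
tcp_rot: [0.642, 0.767, -0.0, -0.001]
contact_force: [-0.5, -0.6, 0.2]
opening: 1.0
finger_force: 0.0
```

Request:
jog_arm(deltas="0 0 0 0 0 0;0 0 0 0 0 0;0 0 0 0 0 0;0 0 0 0 0 0;0 0 0 0 0 0;0 0 0 0 0 0;0 0 0 0 0 0;0 0 0 0 0 0", gripper=0.3)

```text
time: 56.38
eef_pos: [0.6237, -0.1051, 0.1479]
tcp_rot: [0.641, 0.768, -0.002, 0.001]
contact_force: [-6.3, -4.2, 7.8]
opening: 0.427
finger_force: 29.0
```

Request:
jog_arm(deltas="0 0 0 0 0 0;0 0 0 0 0 0;0 0 0 0 0 0;0 0 0 0 0 0;0 0 .5 0 0 0;0 0 1 0 0 0;0 0 1 0 0 0;0 0 1 0 0 0;0 0 1 0 0 0;0 0 0 0 0 0", gripper=1)

```text
time: 57.62
eef_pos: [0.625, -0.1037, 0.2384]
tcp_rot: [0.641, 0.767, 0.001, 0.002]
contact_force: [0.4, -0.5, 0.4]
opening: 1.002
finger_force: 0.0
```

Request:
jog_arm(deltas="-.825 .85 0 0 0 0;-.825 .85 0 0 0 0;-.825 .85 0 0 0 0;-.825 .85 0 0 0 0;-.825 .85 0 0 0 0;-.825 .85 0 0 0 0;-.825 .85 0 0 0 0;-.825 .85 0 0 0 0;-.825 .85 0 0 0 0;-.825 .85 0 0 0 0;0 0 -.9 0 0 0;0 0 -.9 0 0 0;0 0 -.9 0 0 0;0 0 -.9 0 0 0;0 0 -.9 0 0 0;0 0 -.9 0 0 0;0 0 0 0 0 0", gripper=0)

```text
time: 59.75
eef_pos: [0.4572, 0.0663, 0.1242]
tcp_rot: [0.642, 0.767, -0.002, -0.002]
contact_force: [0.2, 0.3, 1.0]
opening: 0.002
finger_force: 0.0
```

Run:
```python
from h import *
b=V("scene")
h=cv2.cvtColor(b.im[195:265,300:370],cv2.COLOR_BGR2HSV).astype(int); m=((h[...,0]<6)|(h[...,0]>170))&(h[...,1]>120)&(h[...,2]>60)
print("cheek px",m.sum(),get_state()["eef_pos"])
```

```text
cheek px 0 [0.45810735 0.06638924 0.12556862]
```

Request:
jog_arm(deltas="0 0 -.9 0 0 0;0 0 -.7 0 0 0;0 0 -.5 0 0 0;0 0 -.4 0 0 0;0 0 -.4 0 0 0;0 0 -.3 0 0 0;0 0 -.3 0 0 0;0 0 0 0 0 0;0 0 0 0 0 0;0 0 0 0 0 0;0 0 0 0 0 0;0 0 0 0 0 0;0 0 0 0 0 0;0 0 0 0 0 0")

```text
time: 61.55
eef_pos: [0.459, 0.0662, 0.0618]
tcp_rot: [0.641, 0.768, -0.002, -0.002]
contact_force: [-15.5, -2.0, 35.0]
opening: 0.002
finger_force: 16.8
```

Request:
jog_arm(deltas="0 0 .6 0 0 0;0 0 .8 0 0 0;0 0 1 0 0 0;0 0 1 0 0 0;0 0 1 0 0 0;0 0 1 0 0 0;0 0 1 0 0 0;0 -1 0 0 0 0;0 -1 0 0 0 0;0 -1 0 0 0 0;0 -1 0 0 0 0;0 -1 0 0 0 0;0 -1 0 0 0 0;0 0 0 0 0 0;0 0 0 0 0 0;0 0 0 0 0 0")

```text
time: 63.55
eef_pos: [0.4587, -0.0526, 0.185]
tcp_rot: [0.641, 0.767, 0.0, -0.0]
contact_force: [-0.0, -0.5, 0.4]
opening: 0.0
finger_force: 0.0
```

Run:
```python
from h import *
a=V("top");b=V("scene");print(get_state()["eef_pos"])
x=cv2.resize(a.im[110:330,160:460],(480,352),interpolation=2);y=cv2.resize(b.im[170:300,280:440],(320,260),interpolation=2)
o=np.zeros((360,800,3),np.uint8);o[:352,:480]=x;o[:260,480:]=y;cv2.imwrite("pics/d11.png",o)
```

```text
[ 0.45875598 -0.05271163  0.18507397]
```

View pics/d11.png

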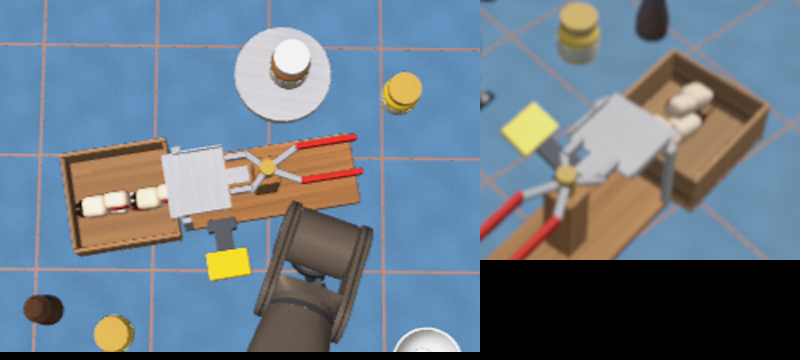

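The pan is level and empty and the pedal is up. In the top crop, claws lie in the crate at (105,205) and (150,197). I'll count the pieces numerically to confirm there are three.

Run:
```python
from h import *
a=V("top");b=V("scene")
P=lambda v,x,y,z:v.px((.6046+.985*x-.174*y,.0047+.174*x+.985*y,z))
print("crate px", [[P(v,x,y,.07).round(0).tolist() for x,y in((-.08,.175),(.08,.175),(.08,.34),(-.08,.34))] for v in(a,b)])
for n,v in(("top",a),("scene",b)):
  for k in('cream','black','red'):
    for r in blobs(v,k,8):
      c=r[0]
      if (n=="top" and 195<c[0]<275 and 195<c[1]<270) or (n=="scene" and 335<c[0]<425 and 190<c[1]<270): print(n,k,c.round(1),r[1],cv2.boxPoints(r[2]).round(0).tolist(),v.at(*c,.03).round(3)[:2],v.at(*c,.055).round(3)[:2])
# anything cream-like lying elsewhere on the table
for r in blobs(a,'cream',100): print("all",r[0].round(),r[1])
```

```text
crate px [[[266.0, 260.0], [257.0, 202.0], [196.0, 212.0], [204.0, 271.0]], [[340.0, 224.0], [387.0, 253.0], [422.0, 218.0], [375.0, 191.0]]]
top cream [195.7 206.7] 9 [[192.0, 207.0], [199.0, 206.0], [199.0, 207.0], [192.0, 208.0]] [0.646 0.362] [0.641 0.357]
top cream [261.2 207.2] 9 [[259.0, 209.0], [263.0, 205.0], [264.0, 206.0], [260.0, 210.0]] [0.646 0.181] [0.641 0.18 ]
top cream [253.9 232.2] 209 [[244.0, 228.0], [263.0, 224.0], [266.0, 237.0], [246.0, 241.0]] [0.576 0.2  ] [0.573 0.198]
top cream [223.9 236.7] 177 [[210.0, 234.0], [238.0, 228.0], [240.0, 240.0], [212.0, 246.0]] [0.563 0.282] [0.56  0.279]
top cream [234.1 241.6] 13 [[230.0, 241.0], [237.0, 241.0], [237.0, 242.0], [230.0, 242.0]] [0.55  0.254] [0.547 0.251]
top cream [255.  266.5] 8 [[255.0, 270.0], [255.0, 270.0], [255.0, 263.0], [255.0, 263.0]] [0.482 0.195] [0.48  0.193]
top black [208.4 238.1] 13 [[206.0, 236.0], [210.0, 236.0], [210.0, 239.0], [206.0, 239.0]] [0.559 0.324] [0.556 0.32 ]
top black [243.4 237.7] 9 [[242.0, 237.0], [244.0, 236.0], [245.0, 239.0], [243.0, 240.0]] [0.561 0.229] [0.558 0.226]
top black [208.6 243. ] 17 [[206.0, 242.0], [210.0, 241.0], [211.0, 245.0], [207.0, 246.0]] [0.545 0.323] [0.542 0.319]
scene cream [379.6 223.2] 424 [[361.0, 224.0], [385.0, 204.0], [401.0, 223.0], [376.0, 243.0]] [0.54  0.277] [0.555 0.26 ]
scene cream [395.  248.2] 110 [[384.0, 255.0], [409.0, 231.0], [413.0, 235.0], [388.0, 259.0]] [0.634 0.246] [0.646 0.229]
all [254. 232.] 209
all [224. 237.] 177
all [217. 279.] 117
all [127. 351.] 117
all [244. 352.] 122
all [452. 428.] 273
all [153. 427.] 201
```

Run:
```python
from h import *
a=V("top");b=V("scene")
S=lambda p:(np.array([[.985,.174],[-.174,.985]])@(np.array(p[:2])-[.6046,.0047])).round(3)
for pa in((254,232),(224,237),(247,231)):
  for pb in((388.5,216),(377.5,221),(384,231),(366,226),(370,232)):
    p,e=tri(a,pa,b,pb); 
    if e<.012: print(pa,pb,"station xy",S(p),"z",p[2].round(3),"err",e.round(4))
# crate walls' station y from wood/pan edge, sampled along the crate's middle line in top view
for y in np.arange(.13,.36,.01):
    w=(.6046-.174*y-.985*.03,.0047+.985*y-.174*.03,.05); q=a.px(w); print(round(y,2),a.im[int(round(q[1])),int(round(q[0]))].tolist(),end=' ')
im=cv2.cvtColor(b.im,cv2.COLOR_BGR2HSV)[205:250:3,355:405:3]
print(); print('\n'.join(' '.join('C' if 4<p[0]<28 and p[1]<110 and p[2]>150 else 'k' if p[2]<60 else 'R' if (p[0]<5 or p[0]>170) and p[1]>110 else 's' if p[1]<40 else '.' for p in r) for r in im))
```

```text
(254, 232) (366, 226) station xy [-0.005  0.193] z 0.102 err 0.0018
(254, 232) (370, 232) station xy [0.002 0.197] z 0.078 err 0.007
(224, 237) (388.5, 216) station xy [0.004 0.279] z 0.074 err 0.0103
(224, 237) (384, 231) station xy [0.006 0.279] z 0.013 err 0.0078
(247, 231) (370, 232) station xy [0.003 0.21 ] z 0.069 err 0.0091
0.13 [215, 210, 213] 0.14 [214, 209, 211] 0.15 [215, 210, 212] 0.16 [214, 208, 211] 0.17 [87, 127, 172] 0.18 [87, 127, 174] 0.19 [85, 125, 171] 0.2 [86, 127, 174] 0.21 [85, 127, 172] 0.22 [83, 125, 170] 0.23 [87, 127, 174] 0.24 [86, 127, 173] 0.25 [85, 126, 172] 0.26 [86, 125, 172] 0.27 [84, 125, 171] 0.28 [86, 125, 172] 0.29 [85, 125, 173] 0.3 [86, 127, 174] 0.31 [88, 128, 175] 0.32 [80, 119, 164] 0.33 [35, 49, 65] 0.34 [150, 129, 110] 0.35 [182, 140, 93] 
. . . C . . . . . . . . . . s s .
. . C . . . . . . . . . . . . . s
. C . . . . . . . . . C . . . . .
C . . . . . C C C C C C C C . . .
. . . . . C C C C C C C C C . . .
s . . . C C . C C C C C C . . . .
s C C C C C . C C C C . . . . . .
s s s C C C . . . . C . . . C C .
s s s s C C C C C C C C . . C C C
s s s s s s C C C C C C . C C C C
s s s s s s s s C C C . C C C C C
s s s s s s s C C . . C C C C C C
s s s s s s s C . C C C C C C C C
s s s s s s s s C C C C C C C C C
s s s s s . s s C C C C C C C C .
```

Run:
```python
from h import *
a=V("top");b=V("scene")
def asc(im): print('\n'.join(''.join('k' if p[2]<70 else 'R' if (p[0]<6 or p[0]>168) and p[1]>110 else 's' if p[1]<16 and p[2]>150 else 'C' if p[0]<28 and p[1]<115 and p[2]>150 else 'c' if p[0]<28 and p[1]<115 else '.' for p in r) for r in cv2.cvtColor(im,cv2.COLOR_BGR2HSV)));print()
asc(a.im[222:250,202:272]); asc(b.im[208:246,355:408])
```

```text
.kk.........................................................CCssssssss
.kk..........................................................Cssssssss
.kk..........................................................sssssssss
.kk......................................................CCCCCssssssss
.kk.................................................CCCCCCCCCCssssssss
.ck............................................CCCCCCCCCCCCCCCssssssss
.ck.........................................CCCCCCCCCCCCCCCCCCssssssss
..kk.........................cCCCCCCCc.....CCCCCCCCCCCCCCCCCCCssssssss
..kk.....................CCCCCCCCCCCCccCCCcCCCCCCCCCCCCCCCCCCCssssssss
..kk................CCcCCCCCCCssssCCCCcCCccCCCCCCCCCCCCCCCCCCCssssssss
..kk.........ccCCCCCCCCCCCCssssssssCCCccckkCCCCCCCCCCCCCCCCCCCCsssssss
..kk.......CCCCCCCCCCCCCCCCssssssssCCCcckkkCCCCCCCCCCCCCCCCCCCCsssssss
..kk.....CCCCCCCsssssCCCCCCsssssssCCCCcccccCCCCCCCCCCCCCCCCCCRC.ssssss
...k.....CCCCCsssssssCCCCCCCCsssssCCCCccCCcCCCCCCCCCCCCCCCCRRRR.ssssss
C..kk...kCCCCCsssssssCCCCCCCCCCCCCCCCCcccckCCCCCCCCCCCCCCCccc..sssssss
C..kk.ckkCCCCCsssssssCCCCCCCCCCCCCC
[... 2240 characters left out ...]
sssssssssssssssssssCCCCCCCCCCCCCCCCCCCCCCCCCCCCCCCCC
ssssssssssssssssssssssCCCCCCCCCCCCcCCCCCCCCCCCCCCCCCC
sssssssssssssssssssssssCCCCCCCCCccCCCCCCCCCCCCCCCCCCC
ssssssssssssssssssssssssCCCCCCccccCCCCCCCCCCCCCCCCCCC
sssssssssssssssssssssssCCCCCcccccCCCCCCCCCCCCCCCCCCCC
ssssssssssssssssssssssCCCCccccccCCCCCCCCCCCCCCCCCCCCC
sssssssssssssssssssssCCCCCccccCCCCCCCCCCCCCCCCCCCCCCC
ssssssssssssssssssssCCCCCccccCCCCCCCCCCCCCCCCCCCCCCCC
sssssssssssssssssscCCCCCcccCCCCCCCCCCCCCCCCCCCCCCCCCc
sssssssssssssssss.cCCsCCccCCCCCCCCCCCCCCCCCCCCCCCCCcc
ssssssssssssssssc..ssssCCCCCCCCCCCCCCCCCCCCCCCCCCCccc
sssssssssssssssccc.ssssCCCCCCCCCCCCCCCCCCCCCCCCCCcccc
ssssssssssssss.ccc.ssssCCCCCCCCCCCCCCCCCCCCCCCCCc.c.c
```

The numbers put two claws stacked in the crate. The other one lies across the crate's near wall, with its palm at about z .1 and its knuckle just under the pan edge. I'll nudge it fully into the crate from the side with shut fingers, without gripping it.

Request:
jog_arm(deltas="0 0 .9 0 0 0;0 0 .9 0 0 0;.256 .975 0 0 0 0;.256 .975 0 0 0 0;.256 .975 0 0 0 0;.256 .975 0 0 0 0;.256 .975 0 0 0 0;.256 .975 0 0 0 0;.256 .975 0 0 0 0;.256 .975 0 0 0 0;.256 .975 0 0 0 0;.256 .975 0 0 0 0;.256 .975 0 0 0 0;.256 .975 0 0 0 0;.256 .975 0 0 0 0;0 0 -.8 0 0 0;0 0 -.8 0 0 0;0 0 -.8 0 0 0;0 0 0 0 0 0", gripper=0)

```text
time: 66.32
eef_pos: [0.5239, 0.1994, 0.1704]
tcp_rot: [0.642, 0.767, -0.002, -0.002]
contact_force: [-0.3, -0.1, 0.4]
opening: -0.003
finger_force: 0.0
```

```bash
cat > asc.py <<'E'
from h import *
a=V("top");b=V("scene");s=get_state();print(s["time"],s["eef_pos"],s["contact_force"])
def asc(im): print('\n'.join(''.join('k' if p[2]<70 else 'R' if (p[0]<6 or p[0]>168) and p[1]>110 else 's' if p[1]<16 and p[2]>150 else 'C' if p[0]<28 and p[1]<115 and p[2]>150 else 'c' if p[0]<28 and p[1]<115 else '.' for p in r) for r in cv2.cvtColor(im,cv2.COLOR_BGR2HSV)));print()
import sys
if 't' in sys.argv[1]: asc(a.im[205:252,202:272])
if 's' in sys.argv[1]: asc(b.im[195:255,340:418])
E
python3 asc.py s
python3 - <<'E'
from h import *
a=V("top")
for p in((254,232),(254,240),(245,238),(263,228)):
  w=a.at(*p,.09); print(p,(np.array([[.985,.174],[-.174,.985]])@(w[:2]-[.6046,.0047])).round(3))
E
```

```text
66.425 [0.52537341 0.19980761 0.17287409] [-0.80963384 -0.28843211  1.35861674]
...................kkkkkkkkkkkkkkkccccc.......................................
...................kkkkkkkkkkkkkccccccccc.....................................
....................kkkkkkkkk..cccccccccccC...................................
....................kkkkkkk....cCCccc..ccccc..................................
....................kkkk......cCCccccc.c..cccc................................
....................kkkk.....cCCccc..cc....ccccc..............................
....................kkkk....CCCccc.ccc..cc..ccccc.............................
....................kkk....CCCcc.ccc...c..c...ccccc...........................
....................kk....CCCc.ccc.c.c...cc.cc..ccccc.........................
....................k....CCCccc.cc.cc....cccc.c.cccccc........................
........................CCCcc.ccc......c.cc.ccc....ccccc......................
.......................CCCccccccccc.cc....c...cc....cccccc....................
......................CCCccc.cc...c...k.cc.c..c.......cccccc............
[... 3126 characters left out ...]
cCCCCCCCCCCCCCCCCCCCCCCC.cccc.c.cccc....
sssssssssssssssssssssssssscccccccc...cCCCCCCCCCCCCCCCCCCCCCCC..cccccccccc.....
sssssssssssssssssssssssss.cccccccc..ccCCCCCCCCCCCCCCCCCCCCCCcc.ccc.ccccc......
ssssssssssssssssssssssssccccc.cccc..ccCCCCCCCCCCCCCCCCCCCCCc.ccc.c.ccc........
sssssssssssssssssssssss.cccc..cccc..ccCCCCCCCCCCCCCCCCCCCC..ccc..cccc.........
ssssssss.sssssssssssssccccccc.ccc...ccCCCCCCCCCCCCCCCCCCCc..cc.cccc...........
sssssss..ssssssssssss.cccc...cccc...ccCCCCCCCCCCCCCCCCCC...ccc..cc............
ssssss.ccsssssssssss.cccc.c.ccccc...cccCCCCCCCCCCCCCCCCc.ccc...cc.............

(254, 232) [-0.003  0.194]
(254, 240) [-0.024  0.197]
(245, 238) [-0.015  0.22 ]
(263, 228) [0.004 0.169]
```

Request:
jog_arm(deltas="0 0 -.9 0 0 0;0 0 -.8 0 0 0;0 0 -.8 0 0 0;0 0 -.7 0 0 0;0 0 -.65 0 0 0;0 0 0 0 0 0;0 0 0 0 0 0")

```text
time: 67.35
eef_pos: [0.5258, 0.2003, 0.0965]
tcp_rot: [0.641, 0.767, 0.0, 0.0]
contact_force: [0.4, 1.0, 0.3]
opening: -0.001
finger_force: 0.0
```

Request:
jog_arm(deltas=".3 .05 0 0 0 0;.3 .05 0 0 0 0;.3 .05 0 0 0 0;.3 .05 0 0 0 0;.3 .05 0 0 0 0;0 0 0 0 0 0")

```text
time: 68.1
eef_pos: [0.5559, 0.2052, 0.0961]
tcp_rot: [0.642, 0.767, 0.0, 0.0]
contact_force: [-0.4, -0.3, 0.2]
opening: -0.002
finger_force: 0.1
```

Request:
jog_arm(deltas=".3 .05 0 0 0 0;.3 .05 0 0 0 0;.3 .05 0 0 0 0;.3 .05 0 0 0 0;0 0 0 0 0 0")

```text
time: 68.72
eef_pos: [0.5799, 0.2093, 0.096]
tcp_rot: [0.641, 0.767, 0.0, 0.0]
contact_force: [0.6, -0.3, 1.0]
opening: 0.0
finger_force: 0.2
```

```bash
python3 asc.py s
```

```text
68.825 [0.57959257 0.20911679 0.09599835] [0.22205999 0.39346927 0.40477296]
........................kkkkkkkk.................kkk..........................
........................kkkkkkkkkk...........kkkkkkk..........................
........................kkkkkkkkkkkkkkkkkkkkkkkkkkkk..........................
........................kkkkkkkkkkkkkkkkkkkkkkkkkkkk..........................
.......................kkkkkkkkkkkkkkkkkkkkkkkkkkkkk..........................
......................kkkkkkkkkkkkkkkkkkkkkkkkkkkkkk..........................
....................kkkkkkkkkkkkkkkkkkkkkkkkkkkkkkkk..........................
...................kkkkkkkkkkkkkkkkkkkkkkkkkkkkkkkk...........................
.................kkkkkkkkkkkkkkkkkkkkkkkkkkkkkkkkkkcc.........................
.................kkk...kkkkkkkkkkkkkkkkkkkkkkkkkkkkccc........................
.................kkk...kkkkkkkkkkkkkkkkkkkkkkkkkkkkccccc......................
..................kk...kkkkkkkkkkkkkkkkkkkkkkkkkkkkkcccccc....................
..................kkk.kkkkkkkkkkkkkkkkkkkkkkkkkkkkkkc..ccccc...............
[... 3016 characters left out ...]
sssssssssssssssssscccccc.s.CCCCCCCCCCCCCCCCCCCCCCCCCC.c.ccccccccc...
sssssssssssssssssssssssssssccccccc...cCCCCCCCCCCCCCCCCCCCCCCCCcccc.ccccccc....
sssssssssssssssssssssssssscccccccc...ccCCCCCCCCCCCCCCCCCCCCCCc..cc.c.cccc.....
sssssssssssssssssssssssssccccccccc...ccCCCCCCCCCCCCCCCCCCCCCcccc.cc.cccc......
sssssssssssssssssssssssscccccccccc..cccCCCCCCCCCCCCCCCCCCCC.cc....cccc........
sssssssssssssssssssssssccccc.cccc...cccCCCCCCCCCCCCCCCCCCCcccc.c..ccc.........
ssssssss.sssssssssssss.cccc..c.cc...ccCCCCCCCCCCCCCCCCCCCc.ccccc.cc...........
sssssss..ssssssssssssccccc..ccccc...ccCCCCCCCCCCCCCCCCCCc..c.cc.cc............
ssssss.ccsssssssssss.ccc...c..ccc...cccCCCCCCCCCCCCCCCCc.cc...ccc.............
```

Request:
jog_arm(deltas="0 0 .9 0 0 0;0 0 1 0 0 0;0 0 1 0 0 0;0 0 1 0 0 0;0 0 1 0 0 0;0 0 1 0 0 0;-.48 -.975 0 0 0 0;-.48 -.975 0 0 0 0;-.48 -.975 0 0 0 0;-.48 -.975 0 0 0 0;-.48 -.975 0 0 0 0;-.48 -.975 0 0 0 0;-.48 -.975 0 0 0 0;-.48 -.975 0 0 0 0;-.48 -.975 0 0 0 0;-.48 -.975 0 0 0 0;-.48 -.975 0 0 0 0;-.48 -.975 0 0 0 0;0 0 0 0 0 0")

```text
time: 71.2
eef_pos: [0.4635, -0.026, 0.2141]
tcp_rot: [0.642, 0.766, 0.0, 0.0]
contact_force: [-1.0, 0.3, 0.7]
opening: -0.003
finger_force: 0.0
```

```bash
python3 asc.py ts
```

```text
71.3 [ 0.46409224 -0.02499212  0.2142157 ] [-0.29688791  0.10094075 -0.31004907]
cCCC..................c.c....c......c.cc..........................ssss
.................cc..c.c.....cc...c.......................CCCCCsssssss
........c.ccc..cc.c...c..................................CCsssssssssss
...ccc......c....c..cc..................................CCCsssssssssss
cc.c.........ccc......................................CCCCCsssssssssss
c.....cccc...........................................CCCCCCsssssssssss
k.c.................................................CCCCCCCsssssssssss
k..................................................CCCCCCCCsssssssssss
k..................................................CCCCCCCCsssssssssss
k...............................................CCCCCCCCCCCCssssssssss
kk.............................................CCCCCCCCCCCCCssssssssss
kk...........................................CCCCCCCCCCCCCCC.sssssssss
kk..........................................CCCCCCCCCCCCCCRR.sssssssss
kk.........................................CCCCCCCCCCCCCCRRRssssssssss
kk.......................
[... 6358 characters left out ...]
sssssssssssssssssscccccc.s.CCCCCCCCCCCCCCCCCCCCCCCCCCc...cccccccc...
sssssssssssssssssssssssssssccccccc...cCCCCCCCCCCCCCCCCCCCCCCCCcccccccccccc....
sssssssssssssssssssssssssscccccccc...ccCCCCCCCCCCCCCCCCCCCCCC....cccccccc.....
sssssssssssssssssssssssss.cccccccc...ccCCCCCCCCCCCCCCCCCCCCCc....ccccccc......
ssssssssssssssssssssssss.ccccccccc..cccCCCCCCCCCCCCCCCCCCCCc.cc.c..cccc.......
sssssssssssssssssssssssccccc..ccc...cccCCCCCCCCCCCCCCCCCCC..cc.c..ccc.........
ssssssss.sssssssssssss.ccccc..ccc...ccCCCCCCCCCCCCCCCCCCCc.ccc...ccc..........
sssssss..ssssssssssssccccc.c..ccc...ccCCCCCCCCCCCCCCCCCCcccccc..cc............
ssssss.ccsssssssssss.cccc.....ccc...cccCCCCCCCCCCCCCCCCcccc..c.ccc............
```

The first nudge swung that claw's rear to +x, so its origin is now inside the crate, but the knuckle end still looks to be on the near rim. One more nudge from the pan side, still ungripped.

Request:
jog_arm(deltas=".41 .954 0 0 0 0;.41 .954 0 0 0 0;.41 .954 0 0 0 0;.41 .954 0 0 0 0;.41 .954 0 0 0 0;.41 .954 0 0 0 0;.41 .954 0 0 0 0;.41 .954 0 0 0 0;.41 .954 0 0 0 0;.41 .954 0 0 0 0;.41 .954 0 0 0 0;0 0 0 0 0 0;0 0 -.9 0 0 0;0 0 -.9 0 0 0;0 0 -.9 0 0 0;0 0 -.9 0 0 0;0 0 -.9 0 0 0;0 0 -.8 0 0 0;0 0 -.7 0 0 0;0 0 0 0 0 0")

```text
time: 73.8
eef_pos: [0.5535, 0.185, 0.0925]
tcp_rot: [0.642, 0.767, -0.001, -0.001]
contact_force: [-0.8, -0.4, -0.3]
opening: 0.001
finger_force: 0.0
```

Request:
jog_arm(deltas=".28 .27 0 0 0 0;.28 .27 0 0 0 0;.28 .27 0 0 0 0;.28 .27 0 0 0 0;.28 .27 0 0 0 0;.28 .27 0 0 0 0;.28 .27 0 0 0 0;0 0 0 0 0 0")

```text
time: 74.8
eef_pos: [0.594, 0.2232, 0.0941]
tcp_rot: [0.641, 0.767, 0.0, 0.0]
contact_force: [0.0, -0.1, -0.7]
opening: 0.002
finger_force: 0.0
```

Request:
jog_arm(deltas="0 0 .9 0 0 0;0 0 1 0 0 0;0 0 1 0 0 0;0 0 1 0 0 0;0 0 1 0 0 0;0 0 1 0 0 0;-.52 -.98 0 0 0 0;-.52 -.98 0 0 0 0;-.52 -.98 0 0 0 0;-.52 -.98 0 0 0 0;-.52 -.98 0 0 0 0;-.52 -.98 0 0 0 0;-.52 -.98 0 0 0 0;-.52 -.98 0 0 0 0;-.52 -.98 0 0 0 0;-.52 -.98 0 0 0 0;-.52 -.98 0 0 0 0;-.52 -.98 0 0 0 0;0 0 0 0 0 0")

```text
time: 77.18
eef_pos: [0.4681, -0.0135, 0.2122]
tcp_rot: [0.642, 0.766, 0.0, 0.0]
contact_force: [0.1, -0.2, -0.5]
opening: 0.001
finger_force: 0.0
```

```bash
python3 asc.py ts
```

```text
77.275 [ 0.46872728 -0.01247299  0.2122565 ] [ 0.28369716 -0.11334431 -0.05364547]
cCCC..............................c.c...c.....RRRRCCCCCCCCCC......ssss
..............c.cc........cc.ccc.c........Cc..RRRCCCCCCCCCCCCCCsssssss
..........c.c.......c....................CCCCRRRCCCCCCCCCCCsssssssssss
c....c.....c..ccc.c....cccc.............CCCCCRRCCCCCCCCCCcCsssssssssss
...c....c..c.c.c.......CCCCCCC.........CCCCCCCRCCCCCCCCCcCCsssssssssss
c..c.ccc.c............CCCCCCCCC........CCCCCCCCCCCCCCCCCc.CCssssssssss
k....................CCCCCCCCCCC......CCCCsCCCCCCCCCCCCc...Cssssssssss
kc...................CCCCCCCCCCR.....CCCCCCCCCCCCCCCCCcC...Cssssssssss
k...................CCCCCCCCCCCR.....CCCCCCCCCCCCcCCCcc....Cssssssssss
k...................CCCCCCCCCCRRR...CCCCCCCCCCCCCCCcc......Cssssssssss
k..................CCCCCCCCCCCRRR...CCCCCCCCCCCCCCCCC......Cssssssssss
kk.................CCCCCCCCCCRRR...CCCCCCCCCCCCCCCCc.......CCsssssssss
kk................CCCCCCCCCCRRRR...CCCCCCCCCCCCCCCc.........Csssssssss
kk................CCCCCCCCCCRRR....CCCCCCCCCCCCCCcc.........Csssssssss
kk................CCCCC
[... 6360 characters left out ...]
sssssssssssssssssscccccc.s.ccccCCCCCCCCCCCCCC.R.cCCCCc.c.cc.ccccc...
sssssssssssssssssssssssssssccccccc...cccccCCCCCCCCCCCCCc.cCCCCc..ccccccccc....
sssssssssssssssssssssssssscccccccc...cccccCCCCCCCCCCCCCCcCCCCccc.c.cccccc.....
sssssssssssssssssssssssss.cccccccc..ccCCccCCCCCCCCCCCCCCCCCCc.ccc.c.cccc......
sssssssssssssssssssssssscccccccccc..ccCCccCCCCCCCCCCCCCCCCCc.c...c.ccc........
sssssssssssssssssssssss.cccc..cccc..ccCCCcCCCCCCCCCCCCCCCCccc..c..ccc.........
ssssssss.sssssssssssssccccc...ccc...ccCCCccCCCCCCCCCCCCCCc.c.cc..ccc..........
sssssss..ssssssssssss.cccccc.cccc...ccCCCCccCCCCCCcCCCCC.c.cccc.cc............
ssssss.ccsssssssssssccccc.....ccc...cccCCCCcccccccCCCCCcc.c.cc.cc.............
```

```bash
sed -i 's/205:252,202:272/188:222,200:275/' asc.py; python3 asc.py t
python3 - <<'E'
from h import *
a=V("top");b=V("scene")
S=lambda p:(np.array([[.985,.174],[-.174,.985]])@(np.array(p[:2])-[.6046,.0047])).round(3)
for p in((252,207),(240,217),(252,200),(225,219),(222,210)): print(p,[S(a.at(*p,z)).tolist() for z in(.03,.06)])
for x in(.078,.085): print([[P.round(0).tolist() for P in [a.px((.6046+.985*x-.174*y,.0047+.174*x+.985*y,.07))]] for y in(.17,.2,.25)])
E
```

```text
77.375 [ 0.46894524 -0.01202416  0.21222324] [0.07162203 0.23326389 0.02770841]
.........................................................C.................
.........................................................C.................
.........................................................C.................
.........................................................C.................
.........................................................C.................
...........................................................................
...........................................................................
...........................................................................
.........................................................c.CCCC............
.....................................................CCC.......c...........
...............................................CCCC..RCCCc.....c...........
........................................CCCC........RRCCCCCcc..............
..................................CCCC.............RRRCCCCCCc..............
............................CCCC
[... 1190 characters left out ...]
..............CCCCCCCCCCRRRR...CCCCCCCCCCCCCCCcC........Cssssssssssss
..kk................CCCCCCCCCCRRR....CCCCCCCCCCCCCCcc.........Cssssssssssss
..kk................CCCCCCCCCRRR.....cCCCCCCCCCCCCCc..........Cssssssssssss
..kk...............CCCCCCCCCCRRR.....cCCCCCCCCCCCCcC..........Cssssssssssss
..ck..............CCCCCCCCCCCcR......kcCCCCCCCCCCcC...........Cssssssssssss

(252, 207) [[0.076, 0.192], [0.07, 0.19]]
(240, 217) [[0.054, 0.229], [0.049, 0.226]]
(252, 200) [[0.096, 0.189], [0.089, 0.187]]
(225, 219) [[0.055, 0.27], [0.05, 0.267]]
(222, 210) [[0.082, 0.274], [0.076, 0.271]]
[[[259.0, 202.0]], [[248.0, 204.0]], [[229.0, 207.0]]]
[[[258.0, 200.0]], [[247.0, 202.0]], [[229.0, 205.0]]]
```

All three claws are now apart in the crate. The one in the +x corner still leans its knuckle on the rim, so a last push from outside the rim should drop it in.

Request:
jog_arm(deltas=".914 .922 0 0 0 0;.914 .922 0 0 0 0;.914 .922 0 0 0 0;.914 .922 0 0 0 0;.914 .922 0 0 0 0;.914 .922 0 0 0 0;.914 .922 0 0 0 0;.914 .922 0 0 0 0;.914 .922 0 0 0 0;.914 .922 0 0 0 0;.914 .922 0 0 0 0;.914 .922 0 0 0 0;0 0 0 0 0 0;0 0 -.9 0 0 0;0 0 -.9 0 0 0;0 0 -.9 0 0 0;0 0 -.9 0 0 0;0 0 -.9 0 0 0;0 0 -.9 0 0 0;0 0 -.4 0 0 0")

```text
time: 79.97
eef_pos: [0.6873, 0.2088, 0.094]
tcp_rot: [0.641, 0.767, -0.001, -0.001]
contact_force: [-0.1, 0.6, -1.1]
opening: 0.002
finger_force: 0.0
```

Request:
jog_arm(deltas="0 0 0 0 0 0;-.4 0 0 0 0 0;-.4 0 0 0 0 0;-.4 0 0 0 0 0;-.4 0 0 0 0 0;-.4 0 0 0 0 0;-.4 0 0 0 0 0;-.4 0 0 0 0 0;0 0 0 0 0 0;0 0 .9 0 0 0;0 0 1 0 0 0;0 0 1 0 0 0;0 0 1 0 0 0;0 0 1 0 0 0;0 0 1 0 0 0;0 0 0 0 0 0")

```text
time: 81.98
eef_pos: [0.6333, 0.2092, 0.2171]
tcp_rot: [0.641, 0.767, 0.002, 0.002]
contact_force: [0.6, 0.4, 0.1]
opening: -0.0
finger_force: 0.0
```

Request:
jog_arm(deltas="-.85 -1 0 0 0 0;-.85 -1 0 0 0 0;-.85 -1 0 0 0 0;-.85 -1 0 0 0 0;-.85 -1 0 0 0 0;-.85 -1 0 0 0 0;-.85 -1 0 0 0 0;-.85 -1 0 0 0 0;-.8 -1 0 0 0 0;-.4 -1 0 0 0 0;0 -1 0 0 0 0;0 -1 0 0 0 0;0 0 0 0 0 0;0 0 0 0 0 0")

```text
time: 83.72
eef_pos: [0.4718, -0.0306, 0.2136]
tcp_rot: [0.642, 0.767, -0.0, -0.001]
contact_force: [-0.2, 0.5, 0.1]
opening: -0.001
finger_force: 0.0
```

```bash
sed -i 's/188:222,200:275/190:250,200:275/' asc.py; python3 asc.py t
```

```text
83.825 [ 0.47195412 -0.03032166  0.21377426] [-0.29161167  0.13916823 -0.50383598]
.........................................................C.................
.........................................................C.................
.........................................................C.................
...........................................................................
...........................................................................
...........................................................................
.........................................................c.CCCC............
.....................................................CCC.......c...........
...............................................CCCCC...........c...........
........................................CCCC...............................
..................................CCCC.....................................
............................CCCCC.................c......c.c....c..........
.....................CCCC..................cc.......c.c...c.........ssss...
...............CCCC..........
[... 2842 characters left out ...]
......Csssssssss
.....kk.....c...kkkkkcCCCCCCCCCCCCCCCCCCCCCCCCCCCCCCCc...........CCssssssss
..C...k........kkkkkkcCCCCCCCCCCCCCCCCCCCCCCCCCCCCCCCc...........CCssssssss
..sC..kk.......kkkk.ccCCCCCCCCCCCCCCCCCCCCCCCCCCCCCCcC............Cssssssss
...C..kk.........kkkkcCCCCCCCCCCCCCCCCCCCCCCCCCCCCCCc.............Cssssssss
...C..kk..........kkkkCCCCCCCCCCCCCCCcc.RRRRRRRRRRRRc.............Csssss..C
...C..kk.............kcCCCCCCCCCCCCCCc.....RRRRRRRRR..............CCCCCc..C
...C..kk...............CCCCCCCCCCCCCcc.....................................
...C..kk..................cccccccccc.......................................
...C..ck...................................................................
```

```bash
python3 -c "
from plant import ctrl
print(ctrl.sign_off())"
```

```text
the job is handed in; nothing more can be done
None
```

I handed the job in: all three claws were cracked in the pliers and tipped into the crate, but one had lodged on the near wall, so I nudged it further in three times with shut fingers; it lies inside, its knuckle end probably still leaning on that wall.

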